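# Close the sample tubs and stack them in the tray

### The job

Get the samples ready for the cold store: take the bottle out of the steel tray and stand it upright on the bare worktop beside the tray, snap a lid fully down on every grey tub, and stack all the closed tubs upright in one nested pile in the tray, the foot of each over the rib of the lid below. There may be fewer tubs than lids; a lid left over does not matter. Do not knock the bottle over or disturb the timer, the beaker and the tape.

Things in the scene. Friction and masses are not known exactly. Their poses are not given: they have to be found in the camera images.
- tray: shallow steel tray fixed to the worktop, 100 x 70 mm outside (long side along its x), rim 12 mm high, inner floor 92 x 62 mm, 4 mm above the worktop; origin at the centre of its underside. The worktop on its left (+y) side is free for 130 mm from its centre. Equipment up to 120 mm high stands behind and between the places of the tubs and the tray
- bottle: clear reagent bottle with a blue screw cap, 56 mm diameter, 105 mm high, 0.12 to 0.22 kg; at the start it stands in the tray; the cap, 32 mm diameter, from 88 to 105 mm height, can be gripped from above; origin at the centre of its underside, z up
- timer: white bench timer lying flat, 75 x 75 x 17 mm, bystander; origin at the centre of its underside
- beaker: empty plastic beaker, 64 mm diameter, 76 mm high, bystander; origin at the centre of its underside
- tape: roll of yellowish tape lying flat, 69 mm diameter, 19 mm high, bystander; origin at the centre of its underside
- tub_0: open grey sample tub, two vials fixed in it, 84 mm (its x) x 54 mm (its y) x 52 mm high, 0.15 kg; origin at the centre of its underside, z up; None if absent (2 or 3 of the tubs are present). On each short end a sprung snap bead sticks out 3 mm, 46 mm above the underside. Tub with lid: 67 mm high over the lid's rib; it may be lifted by that rib
- tub_0_seat (a point): point on the tub's middle axis 40 mm above its underside, where a lid's origin lies when it is snapped home; None if the tub is absent
- tub_1: open grey sample tub like tub_0; None if absent. All tubs stand on a 15 mm high hollow foot, 76 x 46 mm outside; its hollow, 49 x 21 mm, long along x, goes over the rib of the lid below with 4.5 mm play all round; a tub nested on a closed one stands 55 mm above it
- tub_1_seat (a point): point on the tub's middle axis 40 mm above its underside, where a lid's origin lies when it is snapped home; None if the tub is absent
- tub_2: open grey sample tub like tub_0; None if absent
- tub_2_seat (a point): point on the tub's middle axis 40 mm above its underside, where a lid's origin lies when it is snapped home; None if the tub is absent
- lid_0: grey snap lid, right way up on the worktop at the start; 94 (its x) x 67 x 27 mm, 0.05 kg; origin at the centre of its underside (skirt edge), z up. Plate 93 x 62 mm, its top 15 mm up; on it a grip rib along x, 40 mm long, 12 mm wide, 12 mm high (15 to 27 mm), to be pinched across the 12 mm
- lid_1: grey snap lid like lid_0. The skirts hang 12 mm below the plate and fit over any tub either way round, play 1.5 mm in x, 2 mm in y; the long skirts are flared. Laid on, a lid rests on the beads about 9 mm too high; about 10 N pushed down at its middle snaps it home, its plate on the tub's rim
- lid_2: grey snap lid like lid_0; any lid fits any tub

How it is judged:
By the outcome, as a careful person would: the job done as asked, in the order asked, and still so for the second after the job is handed in, with the robot touching nothing.
Of tub_0, tub_1, tub_2 only 2 to 3 are there at a start; the rules pass over those that are not, and their reading is None.
At some moment in a run one of tub_0, tub_1, tub_2, lid_0, lid_1, lid_2 may be knocked a few centimetres aside while the robot is not near it.
It also fails if it takes over 210 s, if anything falls off the work surface, if the arm or the gripper's body presses on something with over 40 N, if the wrist force passes 120 N, or if a joint passes its speed limit or range.

### The arm

A 7-joint arm with a two-finger parallel gripper is mounted at the origin on a cart in front of the work surface, level with it; the furniture and walls round the work are solid. World frame = base frame: x ahead of the robot, y to its left, z up, the work surface at z = 0. Lengths are in m, angles in rad, forces in N, time in s.
With the tool pointing down it reaches from about 0.4 to 0.85 m from the base axis. Payload 4.5 kg.
Tool frame: the origin (TCP) lies between the finger pads; the fingertips stand 19 mm ahead of it and the grasp point (between the pads) is the TCP (arm.tip_reach is the distance from the TCP to the fingertips, in m); z points along the fingers, y is the line along which they close (so a half turn about z gives the same grasp; the last joint's range is limited). The gripper opens to 88 mm and grips with 3 to 60 N. Pads are 18 mm wide; open, the fingers measure 123 mm over their backs; the gripper's body (75 mm by 187 mm) begins 45 mm behind the grasp point.
Start: joints at [-1.263, 0.689, -0.195, 1.565, 0.157, 0.902, -0.215], TCP at [0.169, 0.602, 0.232] pointing down, gripper open.
Joint ranges: [-3.01, 3.01], [-0.46, 2.08], [-1.47, 1.51], [0.13, 2.56], [-1, 4.14], [0.04, 2.09], [-2.66, 2.66]. Speed limits (rad/s): [2.57, 2.57, 3.14, 3.14, 3.14, 3.14, 3.14].

### API

Orientations are given as a unit quaternion [w, x, y, z].
In Python, from bench import arm, read_camera, workorder gives the robot as it stands.
- The arm moves only by the tool drive_tool, never from a script. Its argument "targets" is one flat list of numbers, 7 for each row, row after row: the shift along the tool's x, y, z as a fraction of full scale, then the turn, a rotation vector about the tool's x, y, z as a fraction of full scale, then the opening in per cent of the stroke, from 0 (shut) to 100 (fully open). In form: [dx, dy, dz, rx, ry, rz, claw, dx, dy, dz, rx, ry, rz, claw, ...]. A call has 1 to 5 rows; each row shifts and turns the commanded pose from where the row before left it, along the tool's axes as they then stand; what a row does not reach is not made up. Full scale, the value 1, is 100 mm for a shift and 180 degrees for a turn. A row lasts 1/12 s, in which the tool goes at most 41.7 mm and 7.16 degrees, less where a joint would pass 70% of its speed; a pose out of reach is approached as far as the arm can. A call with a number of a shift or a turn outside -1 to 1 is refused whole. A call with a gripper value outside its range is refused whole. The fingers move at their own pace and stop on an object; "grip_force" is the grip in N (left out, the last holds). Time passes only in rows, so rows that do not move let the fingers close. It gives the time, the measured TCP pose, the force, the opening and the grip force at its end, in the units of the state.
- arm.observe(): the state, without advancing time (a new reading comes with each control period).
- read_camera(name): name is "scene" or "top" or "wrist"; returns a dict with "pixels" (480x640x3 uint8, red, green, blue), "range_z" (480x640 float32, m along the optical axis (not along the pixel's ray), 0 where there is no reading), "camera_matrix" (3x3 intrinsics, pixels), "rvec" (rotation vector, rad) and "tvec" (3), from world to camera coordinates, as OpenCV has them. Camera axes: x right, y down, z forward; pixel columns grow to the right and rows downward; lengths in m; the calibration is good to about 2 mm. A picture is of the moment at which its call begins.
- workorder.job_done(): hands the job in; it is judged then, once.
The state is a dict: "t": time; "joints": joint angles; "qd": joint speeds; "tau": joint torques, N m; "tcp_pos": TCP position; "orientation": TCP orientation; "ft_force": force on the tool from outside, world axes, zero at the start; "ft_torque": the same for the moment, N m; "opening": finger opening in m; "gripper_force": force on a finger pad.
Only numpy, scipy, OpenCV 4.12 (cv2) and the standard library are available. Lean on these libraries where they do the work, as an engineer would, in place of code of your own. Each camera call takes 0.05 s, during which the arm holds its last target. There are 200 camera calls.

## Working session

There is one attempt and no reset: what is moved stays moved. The work goes in short steps, Python scripts to look and compute and a tool call to move; the robot and the scene stay as the last step left them, time stands still between calls to the robot, and variables do not carry over. Pictures are saved under pics/ and viewed, at most 16 in all, crops included, and the job is handed in when it is done.

Besides the shell and the picture viewer there is one more tool, called after "Emit:" as name(argument=value, ...), one argument or row to a line, values as JSON. drive_tool: Moves the arm, as the interface text tells. Its arguments: {"type":"object","properties":{"targets":{"type":"array","items":{"type":"number"}},"grip_force":{"type":"number"}},"required":["targets"]}

```bash
ls; mkdir -p pics; cat > h.py <<'E'
import numpy as np, cv2
from bench import arm, read_camera, workorder
def cam(n):
    c=read_camera(n); c['R']=cv2.Rodrigues(np.array(c['rvec'],float))[0]; c['t']=np.array(c['tvec'],float).ravel(); return c
def world(c):
    z=c['range_z']; K=c['camera_matrix']; v,u=np.mgrid[:480,:640]
    P=np.stack([(u-K[0,2])/K[0,0]*z,(v-K[1,2])/K[1,1]*z,z],-1)
    W=(P-c['t'])@c['R']; W[z==0]=np.nan; return W
def save(c,n): cv2.imwrite('pics/'+n+'.png',c['pixels'][:,:,::-1])
E
python3 - <<'E'
from h import *
for n in ['scene','top','wrist']:
    c=cam(n); save(c,n+'0'); print(n,-c['R'].T@c['t'],c['R'].round(2).tolist(),c['camera_matrix'].tolist())
    np.savez('pics/'+n+'0.npz',W=world(c),p=c['pixels'])
print(arm.observe())
E
```

```text
pics
scene [-0.41744015 -0.68092826  1.25927258] [[0.58, -0.81, -0.0], [-0.59, -0.42, -0.69], [0.56, 0.4, -0.73]] [[593.3953601152832, 0.0, 312.9535770384718], [0.0, 593.3953601152832, 239.1602118733055], [0.0, 0.0, 1.0]]
top [0.17817597 0.01680099 1.68349562] [[-0.03, -1.0, 0.01], [-0.98, 0.03, -0.19], [0.19, -0.02, -0.98]] [[483.00648865592905, 0.0, 317.9464006085462], [0.0, 483.00648865592905, 232.2004005984099], [0.0, 0.0, 1.0]]
wrist [0.09976944 0.62044792 0.38356649] [[0.27, 0.96, -0.0], [0.92, -0.26, 0.28], [0.27, -0.08, -0.96]] [[349.3908376236488, 0.0, 323.30816155487094], [0.0, 349.3908376236488, 240.5054486086224], [0.0, 0.0, 1.0]]
{'t': 0.15, 'joints': array([-1.26317779,  0.68977659, -0.19453165,  1.56607611,  0.15731928,
        0.90246269, -0.21510485]), 'qd': array([-0.00180316, -0.00163839, -0.00257312, -0.0035879 , -0.00154846,
        0.00033732, -0.00160455]), 'tau': array([-1.58293202e-03, -5.27855229e+01, -1.26834378e+00, -1.53583914e+01,
       -5.24407066e-02,  3.95339710e-03,  1.27049816e-04]), 'tcp_pos': array([0.1689151 , 0.60125887, 0.2311113 ]), 'orientation': array([-3.81866388e-05,  1.36446181e-01,  9.90647261e-01, -6.64656181e-04]), 'ft_force': array([-0.21849272, -0.76133466,  0.04554783]), 'ft_torque': array([ 0.03111981, -0.04711035, -0.01570183]), 'gripper_force': 0.0, 'opening': 0.08800154028720719}
```

View pics/top0.png

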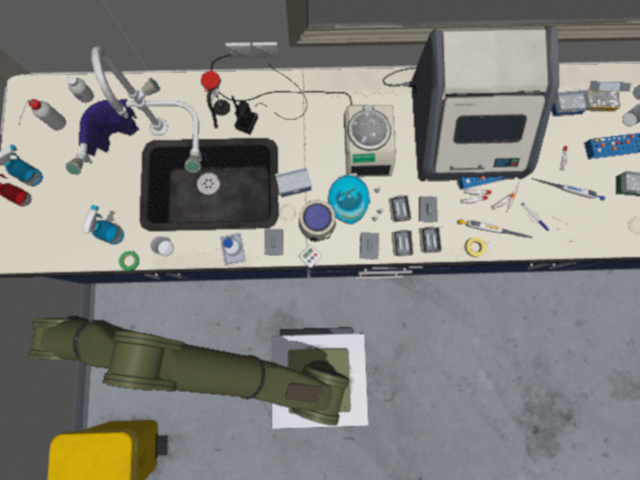

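View pics/scene0.png

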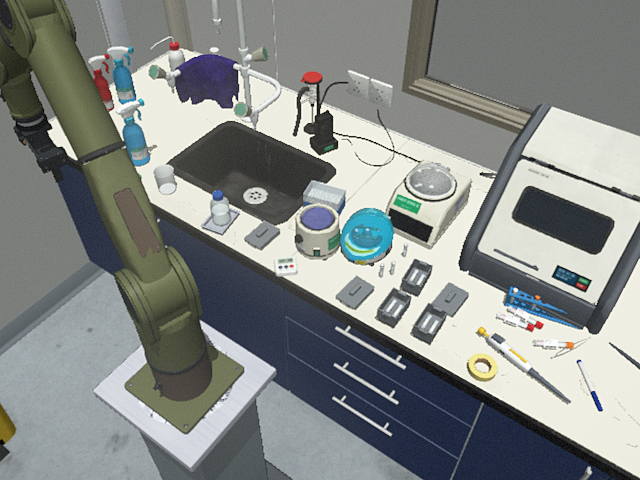

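The top view shows the tray with the bottle at (232,247). The lids are at (274,242), (369,245) and (428,209), and the three tubs at (400,208), (402,243) and (431,239). The centrifuge at (317,218), the blue bath at (349,200) and the timer at (310,256) stand between them and the tray.

```bash
python3 - <<'E'
from h import *
d=np.load('pics/top0.npz');W=d['W'];p=d['p']
print('bench z',np.nanmedian(W[255:262,330:350],axis=(0,1)))
for n,(u,v),z0,z1 in [('tray',(232,247),.006,.03),('cap',(232,244),.085,.12),('lid0',(274,242),.008,.035),('lid1',(369,245),.008,.035),('lid2',(428,209),.008,.035),('tubA',(400,208),.01,.07),('tubB',(402,243),.01,.07),('tubC',(431,239),.01,.07),('timer',(310,256),.01,.03),('cent',(317,218),.05,.3),('bath',(349,200),.03,.3),('beaker',(163,246),.03,.1),('tape',(476,246),.01,.03)]:
    r=14 if n[:2] in('li','tu') else 20
    S=W[v-r:v+r,u-r:u+r].reshape(-1,3)
    m=(S[:,2]>z0)&(S[:,2]<z1); S=S[m]
    if len(S)<5: print(n,len(S));continue
    q=cv2.minAreaRect((S[:,:2]*1000).astype(np.float32))
    print(n,len(S),'c',np.round(q[0],0),'sz',np.round(q[1],0),'a',round(q[2]),'z',np.percentile(S[:,2],[50,98]).round(3))
im=cv2.resize(p[185:275,140:500],None,fx=2.2,fy=2.2,interpolation=cv2.INTER_CUBIC)
cv2.imwrite('pics/crop.png',im[:,:,::-1])
E
```

```text
bench z [ 0.40704203 -0.08822788 -0.00162072]
tray 289 c [457. 291.] sz [137. 140.] a 90 z [0.01  0.027]
cap 102 c [452. 286.] sz [34. 38.] a 12 z [0.104 0.113]
lid0 444 c [469. 138.] sz [77. 93.] a 90 z [0.014 0.027]
lid1 429 c [ 450. -188.] sz [106.  78.] a 8 z [0.014 0.027]
lid2 422 c [ 573. -400.] sz [75. 93.] a 86 z [0.014 0.027]
tubA 421 c [ 572. -305.] sz [91. 56.] a 5 z [0.027 0.055]
tubB 443 c [ 456. -305.] sz [104.  60.] a 7 z [0.026 0.055]
tubC 449 c [ 458. -412.] sz [89. 76.] a 5 z [0.027 0.055]
timer 232 c [429.  14.] sz [ 74. 114.] a 62 z [0.014 0.022]
cent 1242 c [538. -13.] sz [126. 146.] a 87 z [0.113 0.122]
bath 1467 c [ 593. -122.] sz [140. 144.] a 88 z [0.086 0.115]
beaker 185 c [459. 524.] sz [62. 62.] a 22 z [0.057 0.08 ]
tape 322 c [ 451. -585.] sz [109. 108.] a 87 z [0.018 0.029]
```

View pics/crop.png

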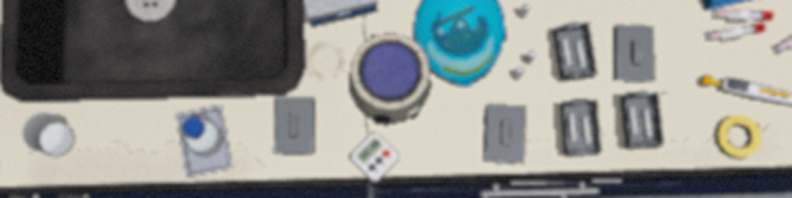

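View pics/wrist0.png

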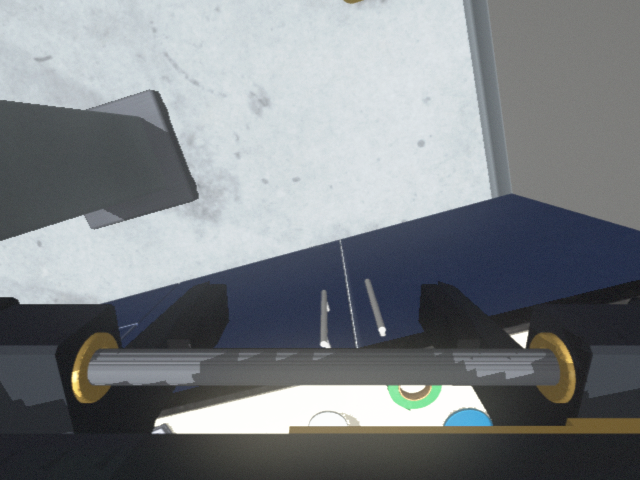

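The tubs, lids and tray all lie roughly along world x. I'll take the bottle first, squaring the wrist and then moving over the tray.

Emit:
drive_tool(
  targets=[0,0,-0.25,0,0,-0.029,60,0,0,-0.25,0,0,-0.029,60,0,0,-0.25,0,0,-0.029,60],
  grip_force=20,
)

```text
t: 0.4
tcp_pos: [0.1689, 0.6011, 0.307]
orientation: [-0.0, -0.002, 1.0, -0.001]
ft_force: [0.8, 0.0, -0.2]
opening: 0.0702
gripper_force: 0.0
```

Emit:
drive_tool(
  targets=[-0.24,-0.258,0,0,0,0,60,-0.24,-0.258,0,0,0,0,60,-0.24,-0.258,0,0,0,0,60,-0.24,-0.258,0,0,0,0,60],
)

```text
t: 0.73
tcp_pos: [0.2657, 0.497, 0.3066]
orientation: [0.0, -0.0, 1.0, -0.0]
ft_force: [0.7, 1.0, 1.0]
opening: 0.0531
gripper_force: 0.0
```

Emit:
drive_tool(
  targets=[-0.24,-0.258,0,0,0,0,60,-0.24,-0.258,0,0,0,0,60,-0.24,-0.258,0,0,0,0,60,-0.24,-0.258,0,0,0,0,60],
)

```text
t: 1.07
tcp_pos: [0.3617, 0.3936, 0.3066]
orientation: [-0.0, 0.0, 1.0, -0.0]
ft_force: [1.1, -0.3, -0.5]
opening: 0.0529
gripper_force: 0.0
```

Emit:
drive_tool(
  targets=[-0.24,-0.258,0,0,0,0,60,-0.24,-0.258,0,0,0,0,60,-0.24,-0.258,0,0,0,0,60,-0.24,-0.258,0,0,0,0,60,0,0,0,0,0,0,60],
)

```text
t: 1.48
tcp_pos: [0.4626, 0.284, 0.3061]
orientation: [0.001, 0.006, 1.0, -0.003]
ft_force: [0.4, -0.2, 0.8]
opening: 0.0527
gripper_force: 0.0
```

```bash
cat >> h.py <<'E'
def blobs(W,z0,z1,minpx=150,ok=None):
    m=((W[...,2]>z0)&(W[...,2]<z1)).astype(np.uint8)
    if ok is not None: m&=ok.astype(np.uint8)
    n,L,s,_=cv2.connectedComponentsWithStats(m,connectivity=4)
    for i in range(1,n):
        if s[i,4]<minpx: continue
        S=W[L==i]; q=cv2.minAreaRect((S[:,:2]*1000).astype(np.float32))
        a=q[2]; w=q[1]
        if w[0]<w[1]: a-=90; w=w[::-1]
        a=(a+90)%180-90   # angle of long side from world x
        print('px',s[i,:4].tolist(),s[i,4],'c',np.round(q[0],1),'sz',np.round(w,1),'a',round(a,1),'z',S[:,2].mean().round(4))
E
python3 - <<'E'
from h import *
c=cam('wrist');save(c,'w1');W=world(c)
print('cap');blobs(W,.095,.115)
print('tray rim/lids');blobs(W,.009,.018)
print('rib');blobs(W,.022,.032,80)
E
```

```text
cap
px [316, 188, 31, 33] 774 c [456.8 290.4] sz [31.3 31.3] a 45.4 z 0.1071
px [58, 206, 14, 15] 151 c [464.2   7. ] sz [14.1 14. ] a 76.4 z 0.0968
px [26, 222, 95, 82] 1479 c [510.   23.9] sz [115.7  43.5] a 36.8 z 0.1056
px [4, 237, 95, 67] 934 c [524.2 -11. ] sz [94.3 72.1] a 82.5 z 0.1091
px [26, 256, 47, 45] 801 c [529.  -10.6] sz [43.4 42.9] a 28.7 z 0.1142
px [20, 302, 45, 21] 160 c [574.5 -33.1] sz [47.2  7.8] a 60.2 z 0.1124
tray rim/lids
px [589, 130, 51, 56] 1636 c [421.8 644.6] sz [67.9 59.8] a 15.3 z 0.0121
px [83, 133, 64, 63] 2334 c [419.6  19.5] sz [61.2 61.2] a -45.4 z 0.0137
px [292, 141, 72, 91] 1276 c [451.8 288.8] sz [104.3  74.4] a 10.2 z 0.0128
px [191, 168, 55, 73] 3156 c [472.8 146.7] sz [93.  64.1] a -2.2 z 0.0145
px [517, 179, 21, 35] 161 c [467.7 544. ] sz [45.3 14. ] a -15.5 z 0.0135
px [618, 206, 22, 45] 256 c [510.3 678.8] sz [59.  19.1] a -4.1 z 0.0136
rib
px [494, 172, 27, 41] 154 c [456.9 504.3] sz [51.5 17.5] a -13.6 z 0.0269
px [518, 177, 27, 41] 234 c [467.2 542.4] sz [50.9 18.3] a -15.8 z 0.0271
px [210, 191, 12, 32] 316 c [472.6 146. ] sz [40.  12.7] a -2.2 z 0.0262
px [84, 206, 70, 79] 328 c [513.4  30.6] sz [122.4  43.8] a 27.0 z 0.0271
px [625, 214, 15, 41] 241 c [516.3 677.1] sz [53.1 14. ] a 8.3 z 0.0268
```

View pics/w1.png

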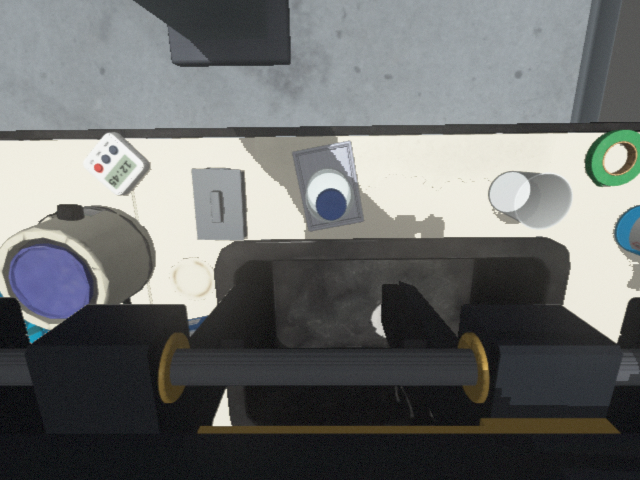

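The cap is at (0.457, 0.290), the tray centre at (0.452, 0.289) with a yaw of 10.2°, and lid_0's rib at (0.473, 0.146). I'll descend on the cap and close.

Emit:
drive_tool(
  targets=[0.056,0.064,0.37,0,0,0,60,0,0,0.38,0,0,0,60,0,0,0.38,0,0,0,60,0,0,0.38,0,0,0,60,0,0,0.38,0,0,0,60],
)

```text
t: 1.95
tcp_pos: [0.4501, 0.2998, 0.1163]
orientation: [-0.0, -0.001, 1.0, 0.001]
ft_force: [0.0, 0.1, -0.2]
opening: 0.0529
gripper_force: 0.0
```

Emit:
drive_tool(
  targets=[0,0,0.06,0,0,0,60,0,0,0,0,0,0,60,0,0,0,0,0,0,20,0,0,0,0,0,0,20,0,0,0,0,0,0,20],
)

```text
t: 2.37
tcp_pos: [0.4524, 0.2996, 0.114]
orientation: [0.002, 0.0, 1.0, 0.001]
ft_force: [0.8, 0.7, 0.3]
opening: 0.0351
gripper_force: 0.0
```

Emit:
drive_tool(
  targets=[0,0,0,0,0,0,20,0,0,-0.05,0,0,0,20,0,0,-0.1,0,0,0,20,0,0,0,0,0,0,20],
)

```text
t: 2.7
tcp_pos: [0.4523, 0.2992, 0.129]
orientation: [0.001, 0.0, 1.0, 0.001]
ft_force: [-0.1, 0.7, 0.1]
opening: 0.0172
gripper_force: 0.0
```

The last reading was taken before the arm had settled, so the aim was off, and the lift came before the fingers had closed. I'll open, go up and re-measure.

Emit:
drive_tool(
  targets=[0,0,-0.3,0,0,0,60,0,0,-0.3,0,0,0,60,0,0,-0.3,0,0,0,60,0,0,0,0,0,0,60,0,0,0,0,0,0,60],
)

```text
t: 3.12
tcp_pos: [0.4522, 0.2991, 0.2186]
orientation: [0.002, 0.0, 1.0, 0.001]
ft_force: [0.8, 0.1, -0.9]
opening: 0.049
gripper_force: 0.0
```

Emit:
drive_tool(
  targets=[0,0,0,0,0,0,60,0,0,0,0,0,0,60],
)

```text
t: 3.28
tcp_pos: [0.4505, 0.2977, 0.2157]
orientation: [-0.001, 0.0, 1.0, -0.001]
ft_force: [0.0, -0.2, 0.2]
opening: 0.053
gripper_force: 0.0
```

```bash
python3 - <<'E'
from h import *
c=cam('wrist');save(c,'w2');W=world(c);W[...,:]=np.where((np.abs(W[...,1:2]-.3)<.2),W,np.nan)
print('cap');blobs(W,.095,.115)
print('tray rim/lids');blobs(W,.009,.018)
print(arm.observe()['tcp_pos'])
E
```

```text
cap
px [295, 220, 41, 42] 1323 c [456.7 290.2] sz [31.4 31.3] a 38.5 z 0.1069
tray rim/lids
px [270, 155, 89, 103] 1457 c [451.8 288.8] sz [104.6  74.4] a 10.0 z 0.0128
px [145, 187, 69, 88] 4690 c [472.8 146.4] sz [93.1 63.8] a -1.6 z 0.0145
px [287, 244, 24, 21] 151 c [501.7 265.8] sz [31.  14.6] a 51.4 z 0.013
[0.45056247 0.29775824 0.21552719]
```

The bottle hasn't moved. Going again from the settled pose.

Emit:
drive_tool(
  targets=[-0.06,-0.075,0,0,0,0,60,0,0,0.35,0,0,0,60,0,0,0.35,0,0,0,60,0,0,0.36,0,0,0,60,0,0,0,0,0,0,60],
)

```text
t: 3.75
tcp_pos: [0.4539, 0.2873, 0.1046]
orientation: [-0.005, 0.0, 1.0, -0.004]
ft_force: [-0.3, 0.2, 0.1]
opening: 0.0531
gripper_force: 0.0
```

Emit:
drive_tool(
  targets=[0,0,0,0,0,0,60,0,0,0,0,0,0,25,0,0,0,0,0,0,25,0,0,0,0,0,0,25,0,0,0,0,0,0,25],
)

```text
t: 4.17
tcp_pos: [0.4582, 0.2915, 0.1124]
orientation: [0.001, 0.0, 1.0, 0.001]
ft_force: [0.4, -0.6, 0.5]
opening: 0.0284
gripper_force: 0.0
```

Emit:
drive_tool(
  targets=[0,0,0,0,0,0,25,0,0,0,0,0,0,25,0,0,0,0,0,0,25],
)

```text
t: 4.42
tcp_pos: [0.4574, 0.291, 0.1111]
orientation: [0.0, 0.0, 1.0, 0.0]
ft_force: [-0.2, 0.7, 0.2]
opening: 0.0222
gripper_force: 0.0
```

```bash
python3 - <<'E'
from h import *
c=cam('wrist');save(c,'w3');W=world(c);W=np.where((np.abs(W[...,1:2]-.3)<.2),W,np.nan)
blobs(W,.095,.115)
blobs(W,.07,.095)
R=c['R'];p=R@np.array([.4574,.291,.092])+c['t'];print(c['camera_matrix']@p/p[2])
E
```

```text
px [291, 252, 64, 67] 3068 c [456.1 291.1] sz [32.  29.9] a 18.2 z 0.1066
px [275, 217, 93, 68] 3658 c [447.5 289.2] sz [53.7 38.3] a 88.8 z 0.0811
[324.28606284 279.5588587    1.        ]
```

View pics/w3.png

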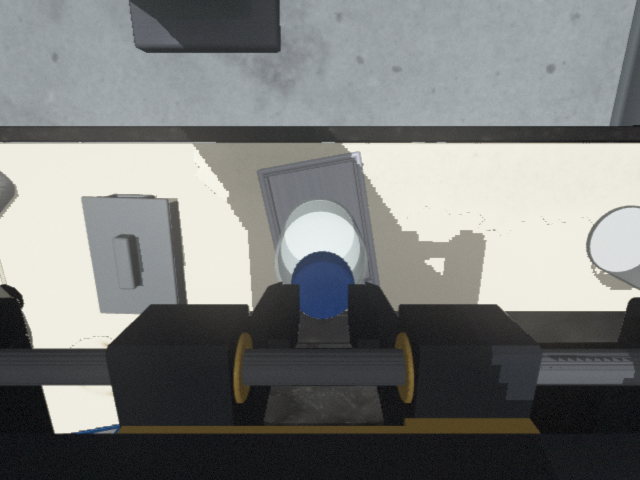

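```bash
python3 - <<'E'
from h import *
c=cam('wrist');W=world(c)
for u,v in [(285,290),(290,295),(296,290),(296,300),(270,288),(352,290),(360,290),(375,290),(323,285),(300,250)]: print(u,v,W[v,u].round(4))
print(-c['R'].T@c['t'],arm.observe()['tcp_pos'],arm.observe()['opening'])
E
```

```text
285 290 [0.4489 0.2738 0.1236]
290 295 [0.4491 0.2764 0.1283]
296 290 [0.4486 0.2786 0.1242]
296 300 [0.4486 0.2793 0.134 ]
270 288 [0.4471 0.2676 0.1256]
352 290 [0.4486 0.3029 0.1243]
360 290 [0.4489 0.3064 0.1237]
375 290 [0.4474 0.3124 0.1271]
323 285 [0.4533 0.2903 0.1082]
300 250 [0.4428 0.278  0.0858]
[0.38540489 0.29046564 0.26350195] [0.4572914  0.29094231 0.11086911] 0.02198948485649582
```

```bash
python3 - <<'E'
from h import *
print(arm.tip_reach,[a for a in dir(arm) if a[0]!='_'])
c=cam('wrist');W=world(c)
for u in (280,290,360): print([ (v,W[v,u].round(4).tolist()) for v in range(274,292,3)])
E
```

```text
0.019 ['PlanningError', 'observe', 'tip_reach']
[(274, [0.4592, 0.2659, 0.0791]), (277, [0.4618, 0.2656, 0.077]), (280, [0.4633, 0.2656, 0.0779]), (283, [0.4472, 0.2712, 0.1197]), (286, [0.4469, 0.2717, 0.1236]), (289, [0.4476, 0.2718, 0.1253])]
[(274, [0.4561, 0.2724, 0.0868]), (277, [0.457, 0.2725, 0.0888]), (280, [0.4599, 0.2722, 0.0862]), (283, [0.4617, 0.2721, 0.0859]), (286, [0.4485, 0.2756, 0.12]), (289, [0.4487, 0.2759, 0.1228])]
[(274, [0.4586, 0.311, 0.0806]), (277, [0.4608, 0.3112, 0.0796]), (280, [0.4631, 0.3113, 0.0786]), (283, [0.4657, 0.3116, 0.0768]), (286, [0.4488, 0.3068, 0.1194]), (289, [0.4485, 0.3064, 0.1233])]
```

The fingertips really sit about 8 mm above the reported TCP height (tip z ≈ 0.119 at TCP 0.111), so they closed above the cap. I'll open and go 27 mm lower, watching the force.

Emit:
drive_tool(
  targets=[0,0,0,0,0,0,60,0,0,0,0,0,0,60,0,0,0,0,0,0,60,0,0,0,0,0,0,60,0,0,0.08,0,0,0,60],
)

```text
t: 4.98
tcp_pos: [0.458, 0.2915, 0.1035]
orientation: [0.001, 0.0, 1.0, 0.001]
ft_force: [0.4, -0.2, 0.8]
opening: 0.0521
gripper_force: 0.0
```

Emit:
drive_tool(
  targets=[0,0,0.08,0,0,0,60,0,0,0.08,0,0,0,60,0,0,0.03,0,0,0,60,0,0,0,0,0,0,60,0,0,0,0,0,0,60],
)

```text
t: 5.4
tcp_pos: [0.457, 0.2908, 0.0833]
orientation: [-0.0, 0.0, 1.0, -0.0]
ft_force: [0.4, -0.6, 0.3]
opening: 0.0531
gripper_force: 0.0
```

Emit:
drive_tool(
  targets=[0,0,0,0,0,0,25,0,0,0,0,0,0,25,0,0,0,0,0,0,25,0,0,0,0,0,0,25,0,0,0,0,0,0,25],
)

```text
t: 5.82
tcp_pos: [0.4575, 0.2908, 0.084]
orientation: [0.0, 0.0, 1.0, 0.0]
ft_force: [-0.1, -0.9, 1.5]
opening: 0.0316
gripper_force: 18.7
```

Emit:
drive_tool(
  targets=[0,0,0,0,0,0,25,0,0,0,0,0,0,25,0,0,0,0,0,0,25],
)

```text
t: 6.07
tcp_pos: [0.4575, 0.2908, 0.084]
orientation: [0.0, 0.0, 1.0, 0.0]
ft_force: [0.0, -0.5, 3.9]
opening: 0.0317
gripper_force: 18.8
```

The cap is gripped at 31.6 mm opening. Lifting, moving left and lowering.

Emit:
drive_tool(
  targets=[0,0,-0.1,0,0,0,25,0,0,-0.2,0,0,0,25,0,0,-0.2,0,0,0,25,0.02,0.2,0,0,0,0,25,0.03,0.25,0,0,0,0,25],
)

```text
t: 6.48
tcp_pos: [0.4535, 0.3343, 0.1353]
orientation: [0.001, 0.002, 1.0, -0.0]
ft_force: [0.1, 0.2, -1.4]
opening: 0.0319
gripper_force: 18.9
```

Emit:
drive_tool(
  targets=[0.03,0.25,0,0,0,0,25,0.02,0.2,0,0,0,0,25,0,0,0,0,0,0,25,0,0,0,0,0,0,25,0,0,0.2,0,0,0,25],
)

```text
t: 6.9
tcp_pos: [0.449, 0.3818, 0.1165]
orientation: [0.002, 0.0, 1.0, 0.002]
ft_force: [0.4, 0.7, -0.8]
opening: 0.0321
gripper_force: 19.2
```

Emit:
drive_tool(
  targets=[0,0,0.2,0,0,0,25,0,0,0.08,0,0,0,25,0,0,0,0,0,0,25,0,0,0.03,0,0,0,25,0,0,0,0,0,0,25],
)

```text
t: 7.32
tcp_pos: [0.4476, 0.3807, 0.0831]
orientation: [0.0, 0.0, 1.0, 0.0]
ft_force: [-1.1, 0.1, -1.0]
opening: 0.0317
gripper_force: 19.2
```

Emit:
drive_tool(
  targets=[0,0,0.02,0,0,0,25,0,0,0,0,0,0,25,0,0,0,0,0,0,25],
)

```text
t: 7.57
tcp_pos: [0.4475, 0.3811, 0.0812]
orientation: [0.0, 0.0, 1.0, 0.0]
ft_force: [-0.2, -0.5, -0.6]
opening: 0.0321
gripper_force: 19.2
```

Emit:
drive_tool(
  targets=[0,0,0.01,0,0,0,25,0,0,0,0,0,0,25,0,0,0.005,0,0,0,25,0,0,0,0,0,0,25,0,0,0,0,0,0,25],
)

```text
t: 7.98
tcp_pos: [0.4476, 0.3813, 0.0809]
orientation: [0.001, 0.0, 1.0, 0.0]
ft_force: [-2.0, -0.7, 10.7]
opening: 0.0317
gripper_force: 19.6
```

Emit:
drive_tool(
  targets=[0,0,0,0,0,0,60,0,0,0,0,0,0,60,0,0,0,0,0,0,60,0,0,0,0,0,0,60,0,0,-0.15,0,0,0,60],
)

```text
t: 8.4
tcp_pos: [0.4459, 0.3796, 0.0921]
orientation: [-0.002, 0.0, 1.0, -0.002]
ft_force: [0.5, 0.4, -0.5]
opening: 0.0525
gripper_force: 0.0
```

Emit:
drive_tool(
  targets=[0,0,-0.35,0,0,0,60,0,0,-0.35,0,0,0,40,0,0,-0.35,0,0,0,40,0,-0.35,0,0,0,0,40,0,-0.35,0,0,0,0,40],
)

```text
t: 8.82
tcp_pos: [0.448, 0.3136, 0.2015]
orientation: [0.002, -0.002, 1.0, 0.003]
ft_force: [0.0, -1.1, -0.1]
opening: 0.0356
gripper_force: 0.0
```

Emit:
drive_tool(
  targets=[0,-0.35,0,0,0,0,40,0,-0.35,0,0,0,0,40,0,-0.35,0,0,0,0,40,0,0,0,0,0,0,40,0,0,0,0,0,0,40],
)

```text
t: 9.23
tcp_pos: [0.4474, 0.2035, 0.1992]
orientation: [-0.0, 0.002, 1.0, -0.001]
ft_force: [0.1, 0.3, 0.4]
opening: 0.0357
gripper_force: 0.0
```

```bash
python3 - <<'E'
from h import *
c=cam('wrist');save(c,'w4');W=world(c);W=np.where((np.abs(W[...,1:2]-.3)<.25),W,np.nan)
print('cap');blobs(W,.095,.115)
print('tray rim/lids');blobs(W,.009,.018)
print('rib');blobs(W,.022,.032,80)
o=arm.observe();print(o['tcp_pos'],o['joints'])
E
```

```text
cap
px [536, 212, 50, 44] 1641 c [444.6 380. ] sz [31.7 31.6] a -60.5 z 0.1032
tray rim/lids
px [366, 159, 86, 113] 2160 c [451.7 288.7] sz [104.5  74.6] a 10.2 z 0.0127
px [165, 175, 11, 25] 167 c [420.6  53.9] sz [23.2  7.7] a -0.1 z 0.0125
px [472, 182, 39, 50] 231 c [437.6 362.2] sz [54.  21.6] a -23.5 z 0.0135
px [235, 192, 65, 91] 5015 c [472.7 146.2] sz [93.4 63.3] a -1.5 z 0.0146
px [614, 200, 26, 51] 349 c [461.1 504.1] sz [51.3 17.4] a -1.9 z 0.0135
rib
px [478, 183, 42, 53] 294 c [437.7 362.9] sz [54.4 22.4] a -23.7 z 0.0271
px [624, 208, 16, 48] 352 c [465.8 502. ] sz [47.4 13.8] a 10.3 z 0.0268
px [259, 222, 14, 40] 495 c [472.4 145.7] sz [39.9 12.3] a -1.7 z 0.0263
px [169, 274, 14, 30] 112 c [522.   54.6] sz [32.5  4.6] a 9.5 z 0.0271
px [249, 392, 14, 34] 131 c [671.9 124.7] sz [48.2  1.3] a 12.4 z 0.0268
[0.44752209 0.20580422 0.19932307] [-0.35155444  0.57577192 -0.27004774  1.99100874  0.25707148  0.60639718
  0.77664766]
```

The bottle stands at (0.445, 0.380). Next is lid_0, with its rib at (0.472, 0.146) and a yaw of −1.7°.

Emit:
drive_tool(
  targets=[-0.13,-0.3,0,0,0,0.0095,40,-0.12,-0.3,0.1,0,0,0,40,0,0,0.38,0,0,0,40,0,0,0.38,0,0,0,40,0,0,0.38,0,0,0,40],
)

```text
t: 9.7
tcp_pos: [0.4727, 0.1474, 0.0742]
orientation: [0.002, 0.015, 1.0, 0.002]
ft_force: [-0.1, -0.1, -0.1]
opening: 0.0354
gripper_force: 0.0
```

Emit:
drive_tool(
  targets=[0,0,0.25,0,0,0,40,0,0,0.15,0,0,0,40,0,0,0.1,0,0,0,40,0,0,0,0,0,0,40,0,0,0,0,0,0,40],
)

```text
t: 10.12
tcp_pos: [0.4714, 0.1468, 0.0252]
orientation: [0.0, 0.014, 1.0, 0.0]
ft_force: [0.4, 0.4, 0.1]
opening: 0.0352
gripper_force: 0.0
```

```bash
python3 - <<'E'
from h import *
c=cam('wrist');save(c,'w5');W=world(c);W=np.where((np.abs(W[...,1:2]-.146)<.07),W,np.nan)
blobs(W,.009,.018)
print('rib');blobs(W,.022,.032,80)
o=arm.observe();print(o['tcp_pos'],o['ft_force'])
E
```

```text
px [257, 195, 131, 153] 14026 c [466.9 145.9] sz [81.8 63. ] a -1.5 z 0.0146
rib
px [310, 256, 25, 79] 1940 c [472.4 145.8] sz [39.8 11.9] a -2.1 z 0.0263
[0.47182009 0.14662715 0.02581736] [0.72148042 0.09575042 1.20994346]
```

View pics/w5.png

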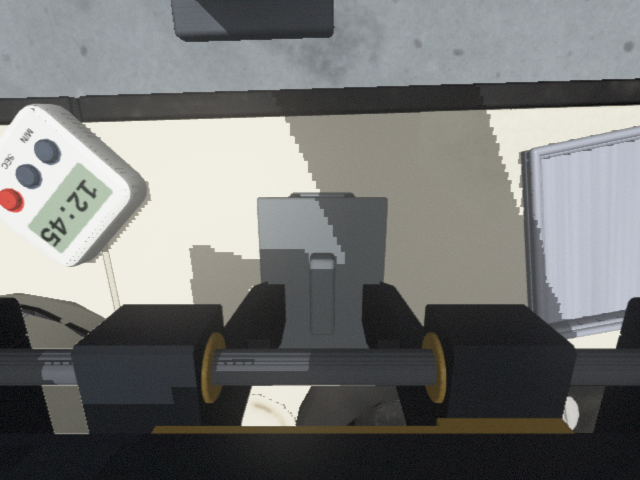

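```bash
python3 - <<'E'
from h import *
for W in (np.load('pics/top0.npz')['W'],np.load('pics/scene0.npz')['W']):
    for x in np.arange(.45,.62,.02):
        m=(abs(W[...,0]-x)<.01)&(W[...,1]>-.09)&(W[...,1]<.1)&(W[...,2]>.05)&(W[...,2]<.2)
        if m.sum(): print(x.round(2),m.sum(),np.percentile(W[m][:,1],[2,98]).round(3),W[m][:,2].max().round(3))
c=cam('wrist');W=world(c);m=(W[...,2]>.04)&(W[...,2]<.2)&(W[...,1]<.06)&(W[...,1]>-.05)&(W[...,0]>.45)
print(m.sum(), W[m].max(0) if m.sum() else 0)
E
```

```text
0.45 17 [-0.005  0.017] 0.106
0.47 137 [-0.047  0.023] 0.123
0.49 201 [-0.057  0.042] 0.125
0.51 225 [-0.068  0.051] 0.125
0.53 212 [-0.067  0.05 ] 0.123
0.55 210 [-0.084  0.046] 0.126
0.57 208 [-0.087  0.036] 0.126
0.59 107 [-0.087  0.015] 0.123
0.61 73 [-0.088 -0.051] 0.1
0.45 41 [-0.008  0.015] 0.105
0.47 370 [-0.05   0.019] 0.123
0.49 353 [-0.062  0.035] 0.126
0.51 321 [-0.072  0.044] 0.124
0.53 306 [-0.074  0.046] 0.125
0.55 279 [-0.086  0.046] 0.125
0.57 226 [-0.089  0.035] 0.125
0.59 110 [-0.089  0.014] 0.124
0.61 60 [-0.088 -0.056] 0.106
2285 [0.51160565 0.05035683 0.07376336]
```

Emit:
drive_tool(
  targets=[0,0,0.08,0,0,0.002,40,0,0,0.06,0,0,0,40,0,0,0.03,0,0,0,40,0,0,0,0,0,0,40,0,0,0,0,0,0,40],
)

```text
t: 10.63
tcp_pos: [0.4715, 0.1457, 0.0084]
orientation: [0.0, 0.018, 1.0, 0.0]
ft_force: [-1.1, 0.0, 4.1]
opening: 0.0357
gripper_force: 1.9
```

Emit:
drive_tool(
  targets=[0,0,0,0,0,0,5,0,0,0,0,0,0,5,0,0,0,0,0,0,5,0,0,0,0,0,0,5,0,0,0,0,0,0,5],
)

```text
t: 11.05
tcp_pos: [0.4716, 0.1458, 0.0084]
orientation: [0.0, 0.018, 1.0, 0.0]
ft_force: [-0.1, 0.5, 5.2]
opening: 0.0117
gripper_force: 20.9
```

Emit:
drive_tool(
  targets=[0,0,0,0,0,0,5,0,0,0,0,0,0,5,0,0,0,0,0,0,5],
  grip_force=30,
)

```text
t: 11.3
tcp_pos: [0.4716, 0.1458, 0.0084]
orientation: [0.0, 0.018, 1.0, 0.0]
ft_force: [0.0, -0.4, 4.5]
opening: 0.0115
gripper_force: 30.3
```

lid_0 is gripped. Lifting it and carrying it over the equipment to beside tub B.

Emit:
drive_tool(
  targets=[0,0,-0.2,0,0,0,5,0,0,-0.4,0,0,0,5,0,0,-0.4,0,0,0,5,0,0,-0.4,0,0,0,5,0,0,-0.4,0,0,0,5],
)

```text
t: 11.72
tcp_pos: [0.4704, 0.1451, 0.1896]
orientation: [-0.001, 0.018, 1.0, -0.0]
ft_force: [0.4, 0.1, -1.0]
opening: 0.0116
gripper_force: 30.5
```

Emit:
drive_tool(
  targets=[0,-0.2,-0.2,0,0,0,5,0,-0.4,-0.1,0,0,0,5,0,-0.4,0,0,0,0,5,0,-0.4,0,0,0,0,5,0,-0.4,0,0,0,0,5],
)

```text
t: 12.13
tcp_pos: [0.464, -0.0361, 0.2182]
orientation: [-0.0, 0.018, 1.0, -0.0]
ft_force: [0.9, -0.0, -0.0]
opening: 0.0116
gripper_force: 30.5
```

Emit:
drive_tool(
  targets=[0,-0.4,0,0,0,0,5,0,-0.4,0,0,0,0,5,0,-0.4,0,0,0,0,5,0,-0.3,0,0,0,0,5,0,-0.1,0,0,0,0,5],
)

```text
t: 12.55
tcp_pos: [0.457, -0.2004, 0.2174]
orientation: [-0.001, 0.022, 1.0, -0.001]
ft_force: [-0.3, -0.2, -0.2]
opening: 0.0119
gripper_force: 30.5
```

Emit:
drive_tool(
  targets=[0,0,0,0,0,0,5,0,0,0,0,0,0,5,0,0,0,0,0,0,5,0,0,0,0,0,0,5],
)

```text
t: 12.88
tcp_pos: [0.4592, -0.1918, 0.2182]
orientation: [-0.0, 0.016, 1.0, 0.001]
ft_force: [-0.1, -0.0, 0.1]
opening: 0.0119
gripper_force: 30.5
```

```bash
python3 - <<'E'
from h import *
c=cam('wrist');save(c,'w6');W=world(c)
print('tub rims');blobs(W,.045,.06)
print('lids');blobs(W,.009,.018)
print('held');blobs(W,.16,.30)
o=arm.observe();print(o['tcp_pos'],o['orientation'],o['ft_force'],o['opening'],o['joints'])
E
```

```text
tub rims
px [163, 166, 73, 95] 1547 c [ 452.9 -307.2] sz [89.7 54.8] a 1.3 z 0.0499
px [58, 180, 81, 92] 1842 c [ 461.9 -405. ] sz [89.7 56. ] a 1.3 z 0.0496
px [443, 221, 98, 83] 911 c [497.8 -43.9] sz [115.8  40.4] a -47.1 z 0.053
px [391, 289, 45, 15] 453 c [ 543.7 -103.8] sz [48.9 11.5] a 80.4 z 0.0517
px [182, 290, 58, 14] 416 c [ 537.6 -308.7] sz [55.7 14.8] a 87.4 z 0.0498
px [510, 386, 64, 47] 617 c [671.8  25.7] sz [83.8 43.9] a -33.4 z 0.0536
px [51, 413, 93, 13] 860 c [ 681.7 -452.5] sz [112.1   9.7] a -89.5 z 0.0527
lids
px [492, 125, 78, 78] 3628 c [420.2  18.4] sz [61.4 61.2] a 43.5 z 0.0138
px [294, 156, 64, 42] 2382 c [ 425.2 -189. ] sz [64.1 41.2] a 87.5 z 0.0145
px [182, 172, 41, 65] 752 c [ 448.9 -313.1] sz [65.8 39.7] a 0.3 z 0.0173
px [189, 220, 41, 28] 352 c [ 485.  -315.6] sz [44.8 25.4] a 63.2 z 0.0173
px [99, 227, 31, 31] 345 c [ 487.4 -417. ] sz [32. 29.] a 13.2 z 0.0172
px [104, 279, 62, 69] 2655 c [ 572.6 -407.3] sz [84.4 64.4] a -2.2 z 0.0146
px [48, 386, 92, 14] 326 c [ 679.5 -477.3] sz [107.5  18.7] a 80.9 z 0.015
px [283, 402, 56, 8] 285 c [ 703.  -216.4] sz [68.5  3.3] a -89.4 z 0.0137
held
px [161, 197, 325, 152] 21773 c [ 448.6 -191.8] sz [73.9 70.4] a 88.7 z 0.2409
px [0, 297, 32, 51] 1273 c [ 430.  -269.6] sz [15.8  5. ] a 3.4 z 0.2928
px [616, 297, 24, 51] 867 c [ 435.4 -113.7] sz [15.7  3.7] a 0.9 z 0.2921
px [0, 386, 55, 47] 1898 c [ 454.3 -269.9] sz [24.6  3.1] a -1.7 z 0.295
px [270, 386, 109, 40] 1154 c [ 477.9 -192.8] sz [59.5 37.4] a -2.0 z 0.2804
px [593, 386, 47, 47] 1768 c [ 459.6 -114.7] sz [23.   3.1] a -0.9 z 0.2948
[ 0.45919312 -0.19205532  0.21823619] [-8.16503214e-07  1.64569505e-02  9.99864461e-01  4.78471762e-04] [0.46835489 0.43124921 0.31782165] 0.011530071678256206 [ 0.53569592  0.56036637 -0.36160744  1.95208754  0.30158548  0.68147091
  1.52642815]
```

View pics/w6.png

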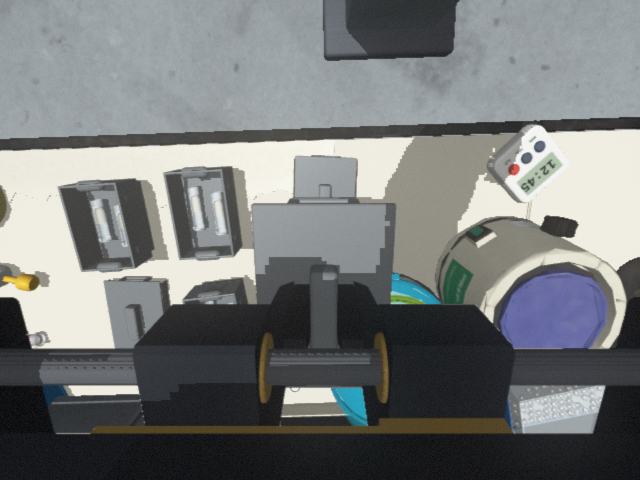

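lid_0 is held square. Tub B's rim is centred at (0.4529, −0.3072) with a yaw of +1.3°. Turning and moving over it, then lowering partway.

Emit:
drive_tool(
  targets=[0,0,0,0,0,-0.0178,5,0.03,-0.4,0,0,0,0,5,0.034,-0.4,0,0,0,0,5,0.033,-0.35,0.2,0,0,0,5,0,0,0.35,0,0,0,5],
)

```text
t: 13.35
tcp_pos: [0.4525, -0.319, 0.1652]
orientation: [0.003, -0.005, 1.0, -0.005]
ft_force: [1.0, -0.4, -1.4]
opening: 0.0118
gripper_force: 30.5
```

Emit:
drive_tool(
  targets=[0,0,0.4,0,0,0,5,0,0,0.35,0,0,0,5,0,0,0.1,0,0,0,5,0,0,0,0,0,0,5,0,0,0,0,0,0,5],
)

```text
t: 13.77
tcp_pos: [0.4523, -0.3086, 0.0789]
orientation: [0.0, -0.01, 1.0, 0.0]
ft_force: [-0.2, 0.4, -0.7]
opening: 0.0116
gripper_force: 30.5
```

Emit:
drive_tool(
  targets=[0,0,0,0,0,0,5,0,0,0,0,0,0,5,0,0,0,0,0,0,5],
)

```text
t: 14.02
tcp_pos: [0.4524, -0.3099, 0.0799]
orientation: [0.001, -0.01, 1.0, -0.001]
ft_force: [-0.7, -0.2, -0.7]
opening: 0.0118
gripper_force: 30.5
```

```bash
python3 - <<'E'
from h import *
c=cam('wrist');save(c,'w7');W=world(c);X=np.where((np.abs(W[...,1:2]+.307)<.06)&(W[...,0:1]<.48),W,np.nan)
print('tub bits');blobs(X,.02,.056,60)
print('lid plate');blobs(X,.065,.079,60)
o=arm.observe();print(o['tcp_pos'],o['orientation'],o['ft_force'],o['opening'])
E
```

```text
tub bits
px [277, 190, 103, 13] 779 c [ 410.4 -308.7] sz [53.5  4.9] a -89.2 z 0.0408
lid plate
px [289, 197, 70, 6] 341 c [ 407.7 -311.2] sz [31.5  2.4] a -88.1 z 0.0743
[ 0.45214675 -0.3098555   0.079644  ] [ 1.12129518e-03 -9.57200100e-03  9.99953331e-01 -6.74475860e-04] [ 0.11678623  0.81660278 -0.40337232] 0.011757836039030412
```

View pics/w7.png

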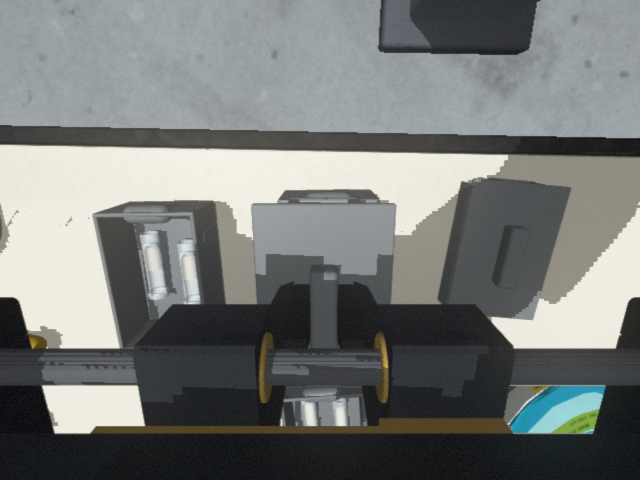

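The lid is 2 mm off in y (lid centre column 324, tub 328.5). Correcting, then lowering onto the beads.

Emit:
drive_tool(
  targets=[0,0.023,0,0,0,0,5,0,0,0.08,0,0,0,5,0,0,0.07,0,0,0,5,0,0,0.05,0,0,0,5,0,0,0,0,0,0,5],
)

```text
t: 14.48
tcp_pos: [0.4516, -0.3067, 0.0571]
orientation: [0.0, -0.01, 1.0, 0.0]
ft_force: [0.5, 0.1, 0.8]
opening: 0.0114
gripper_force: 31.2
```

Emit:
drive_tool(
  targets=[0,0,0,0,0,0,5,0,0,0.02,0,0,0,5,0,0,0,0,0,0,5],
)

```text
t: 14.73
tcp_pos: [0.4516, -0.3071, 0.0564]
orientation: [0.0, -0.01, 1.0, -0.0]
ft_force: [0.8, -1.2, 1.4]
opening: 0.0114
gripper_force: 31.1
```

Emit:
drive_tool(
  targets=[0,0,0.02,0,0,0,5,0,0,0,0,0,0,5],
)

```text
t: 14.9
tcp_pos: [0.4515, -0.3073, 0.0544]
orientation: [0.0, -0.01, 1.0, -0.0]
ft_force: [0.8, -1.0, 3.1]
opening: 0.0117
gripper_force: 31.4
```

Emit:
drive_tool(
  targets=[0,0,0.02,0,0,0,5,0,0,0,0,0,0,5],
)

```text
t: 15.07
tcp_pos: [0.4511, -0.3072, 0.0519]
orientation: [-0.0, -0.01, 1.0, 0.0]
ft_force: [0.9, -1.2, 0.3]
opening: 0.0116
gripper_force: 30.8
```

Emit:
drive_tool(
  targets=[0,0,0.02,0,0,0,5,0,0,0,0,0,0,5],
)

```text
t: 15.23
tcp_pos: [0.4505, -0.3068, 0.0494]
orientation: [-0.001, -0.01, 1.0, 0.0]
ft_force: [0.3, -0.2, -4.0]
opening: 0.0118
gripper_force: 30.2
```

Emit:
drive_tool(
  targets=[0,0,0.015,0,0,0,5,0,0,0,0,0,0,5,0,0,0,0,0,0,5],
)

```text
t: 15.48
tcp_pos: [0.4508, -0.3069, 0.0485]
orientation: [-0.001, -0.01, 1.0, 0.0]
ft_force: [-1.2, -0.0, 1.2]
opening: 0.0119
gripper_force: 31.0
```

Emit:
drive_tool(
  targets=[0,0,0.01,0,0,0,5,0,0,0,0,0,0,5,0,0,0,0,0,0,5],
)

```text
t: 15.73
tcp_pos: [0.4508, -0.3068, 0.0485]
orientation: [-0.0, -0.01, 1.0, -0.0]
ft_force: [-2.6, 1.2, 9.1]
opening: 0.012
gripper_force: 33.1
```

It snapped home at TCP z 0.0485. One firm press, then release, rise and look at lid_1.

Emit:
drive_tool(
  targets=[0,0,0.015,0,0,0,5,0,0,0,0,0,0,5,0,0,0,0,0,0,5],
)

```text
t: 15.98
tcp_pos: [0.4508, -0.3069, 0.0484]
orientation: [-0.0, -0.01, 1.0, -0.0]
ft_force: [-4.7, 3.2, 23.6]
opening: 0.0115
gripper_force: 36.4
```

Emit:
drive_tool(
  targets=[0,0,-0.02,0,0,0,35,0,0,0,0,0,0,35,0,0,0,0,0,0,35,0,0,0,0,0,0,35,0,0,-0.2,0,0,0,35],
)

```text
t: 16.4
tcp_pos: [0.4498, -0.3064, 0.0658]
orientation: [-0.002, -0.01, 1.0, 0.001]
ft_force: [0.2, -0.2, 0.5]
opening: 0.031
gripper_force: 0.0
```

Emit:
drive_tool(
  targets=[0,0,-0.4,0,0,0,35,0,0,-0.4,0,0,0,35,0,0.2,-0.4,0,0,0,35,0,0.4,-0.1,0,0,0,35,0,0.4,0,0,0,0,35],
)

```text
t: 16.82
tcp_pos: [0.4514, -0.2095, 0.1982]
orientation: [0.003, -0.007, 1.0, -0.001]
ft_force: [0.6, 1.9, -0.9]
opening: 0.0309
gripper_force: 0.0
```

Emit:
drive_tool(
  targets=[0,0.1,0,0,0,0,35,0,0,0,0,0,0,35,0,0,0,0,0,0,35,0,0,0,0,0,0,35],
)

```text
t: 17.15
tcp_pos: [0.4489, -0.2002, 0.1949]
orientation: [-0.001, -0.009, 1.0, -0.0]
ft_force: [0.2, -1.2, -0.7]
opening: 0.0306
gripper_force: 0.0
```

```bash
python3 - <<'E'
from h import *
c=cam('wrist');save(c,'w8');W=world(c);W=np.where((W[...,1:2]<-.12)&(W[...,1:2]>-.5),W,np.nan)
print('tub rims');blobs(W,.045,.06)
print('lids');blobs(W,.009,.018)
print('ribs');blobs(W,.022,.032,80)
print('closed rib');blobs(W,.061,.085,80)
o=arm.observe();print(o['tcp_pos'],o['orientation'],o['ft_force'],o['opening'])
E
```

```text
tub rims
px [158, 171, 86, 106] 7153 c [ 451.9 -306.1] sz [93.2 64.1] a 1.3 z 0.0544
px [50, 183, 83, 98] 2172 c [ 461.6 -404.8] sz [89.3 55.6] a 2.1 z 0.0496
px [340, 328, 22, 20] 231 c [ 565.2 -172.5] sz [26.8  8.6] a -43.8 z 0.051
px [54, 428, 46, 5] 192 c [ 678.8 -459.4] sz [50.4  3.2] a 88.9 z 0.0481
lids
px [299, 167, 72, 98] 5450 c [ 451.2 -191. ] sz [93.4 63.6] a -4.2 z 0.0146
px [81, 190, 33, 32] 359 c [ 443.3 -415.1] sz [29.2 29.1] a 12.3 z 0.0172
px [94, 247, 29, 18] 290 c [ 493.3 -415.6] sz [29.1 17.9] a -86.0 z 0.0173
px [95, 287, 64, 45] 1436 c [ 555.1 -406.9] sz [64.4 50.5] a 88.7 z 0.0145
px [250, 423, 84, 3] 175 c [ 703.3 -234.2] sz [98.2  3.1] a -89.5 z 0.0111
ribs
px [97, 183, 49, 87] 542 c [ 456.  -380.4] sz [89.  28.8] a 22.1 z 0.027
px [69, 192, 56, 78] 675 c [ 472.  -426.6] sz [82.8 32.5] a 27.3 z 0.0271
px [326, 199, 16, 42] 531 c [ 451.2 -191.1] sz [40.3 12. ] a -4.0 z 0.0263
px [85, 203, 22, 46] 611 c [ 459.8 -417.4] sz [42.8 13.1] a 3.3 z 0.0282
px [109, 209, 13, 45] 220 c [ 464.8 -396.8] sz [41.9  7.1] a 3.1 z 0.0296
px [187, 296, 57, 15] 259 c [ 535.4 -308.6] sz [55.7 12.7] a 83.0 z 0.027
px [333, 313, 24, 35] 112 c [ 568.2 -178.2] sz [45.9  3.6] a -30.0 z 0.0268
px [51, 411, 45, 10] 322 c [ 680.  -474.8] sz [49.9  4.6] a -89.6 z 0.0266
closed rib
px [187, 205, 20, 48] 737 c [ 451.6 -306.7] sz [39.9 12.3] a 0.4 z 0.0661
px [330, 386, 44, 40] 961 c [ 614.2 -180.2] sz [70.2 22.6] a -28.1 z 0.0768
[ 0.44889632 -0.20038524  0.19482226] [-4.69538379e-04 -8.20141894e-03  9.99966215e-01 -2.90368145e-04] [ 1.50622158  0.6338821  -0.88944174] 0.03067110925320951
```

The lid on tub B is home (plate at 54.4 mm). Now lid_1, with its rib at (0.4512, −0.1911) and a yaw of −4°.

Emit:
drive_tool(
  targets=[0,0,0.1,0,0,0.028,35,-0.016,0.094,0.3,0,0,0,35,0,0,0.4,0,0,0,35,0,0,0.4,0,0,0,35,0,0,0.3,0,0,0,35],
)

```text
t: 17.62
tcp_pos: [0.4507, -0.1907, 0.0427]
orientation: [-0.001, 0.035, 0.999, -0.0]
ft_force: [-0.7, 0.3, -0.1]
opening: 0.0311
gripper_force: 0.0
```

Emit:
drive_tool(
  targets=[0,0,0.15,0,0,0,35,0,0,0.12,0,0,0,35,0,0,0.05,0,0,0,35,0,0,0.03,0,0,0,35,0,0,0,0,0,0,35],
)

```text
t: 18.03
tcp_pos: [0.4513, -0.19, 0.0101]
orientation: [-0.0, 0.035, 0.999, -0.0]
ft_force: [0.1, 1.0, 0.1]
opening: 0.0308
gripper_force: 0.0
```

Emit:
drive_tool(
  targets=[0,0,0,0,0,0,35,0,0,0,0,0,0,5,0,0,0,0,0,0,5,0,0,0,0,0,0,5,0,0,0,0,0,0,5],
)

```text
t: 18.45
tcp_pos: [0.4518, -0.1894, 0.011]
orientation: [0.001, 0.034, 0.999, -0.0]
ft_force: [0.2, -0.1, 3.2]
opening: 0.0117
gripper_force: 30.0
```

Emit:
drive_tool(
  targets=[0,0,0,0,0,0,5,0,0,0,0,0,0,5],
)

```text
t: 18.62
tcp_pos: [0.4518, -0.1894, 0.0109]
orientation: [0.001, 0.034, 0.999, -0.0]
ft_force: [-0.5, -1.3, 6.3]
opening: 0.0118
gripper_force: 30.0
```

Emit:
drive_tool(
  targets=[0,0,-0.2,0,0,0,5,0,0,-0.4,0,0,0,5,0,0,-0.4,0,0,0,5,0,0,-0.2,0,0,-0.031,5,-0.01,-0.35,0,0,0,0,5],
)

```text
t: 19.03
tcp_pos: [0.4566, -0.2179, 0.1349]
orientation: [0.004, -0.022, 1.0, 0.001]
ft_force: [1.4, 1.0, -1.4]
opening: 0.0117
gripper_force: 30.0
```

Emit:
drive_tool(
  targets=[-0.01,-0.4,0,0,0,0,5,-0.01,-0.4,0,0,0,0,5,-0.01,-0.4,0,0,0,0,5,0,-0.4,0,0,0,0,5,0,-0.207,0,0,0,0,5],
)

```text
t: 19.45
tcp_pos: [0.4596, -0.411, 0.13]
orientation: [-0.0, -0.011, 1.0, -0.002]
ft_force: [0.0, -1.2, -0.4]
opening: 0.0115
gripper_force: 30.0
```

Emit:
drive_tool(
  targets=[0,0,0.2,0,0,0,5,0,0,0.25,0,0,0,5,0,0,0.05,0,0,0,5,0,0,0,0,0,0,5,0,0,0,0,0,0,5],
)

```text
t: 19.87
tcp_pos: [0.4618, -0.4041, 0.0806]
orientation: [-0.0, -0.015, 1.0, 0.0]
ft_force: [-0.3, -0.8, 0.6]
opening: 0.0113
gripper_force: 30.0
```

Emit:
drive_tool(
  targets=[0,0,0,0,0,0,5,0,0,0,0,0,0,5],
)

```text
t: 20.03
tcp_pos: [0.4625, -0.4048, 0.0818]
orientation: [0.001, -0.015, 1.0, -0.001]
ft_force: [-0.3, 0.8, -0.9]
opening: 0.012
gripper_force: 30.0
```

```bash
cat >> h.py <<'E'
def hover(x,y):
    c=cam('wrist');W=world(c);X=np.where((np.abs(W[...,1:2]-y)<.06)&(W[...,0:1]<x+.03),W,np.nan)
    print('tub bits');blobs(X,.02,.056,60)
    print('lid plate');blobs(X,.063,.085,60)
    o=arm.observe();print(o['tcp_pos'],o['orientation'][1],o['ft_force'],o['opening'])
    return c
E
python3 -c "
from h import *
save(hover(.4617,-.4049),'w9')"
```

```text
tub bits
px [273, 188, 101, 10] 549 c [ 418.8 -406.8] sz [53.3  3.8] a -88.1 z 0.0387
lid plate
px [288, 193, 73, 11] 466 c [ 416.3 -406.5] sz [31.4  2.7] a -88.2 z 0.0773
[ 0.46242785 -0.40489212  0.0816876 ] -0.01454538343815747 [-0.94413242  1.21795919 -0.8673138 ] 0.011845904199100095
```

Lid and tub C agree within 0.5 mm. Pressing down.

Emit:
drive_tool(
  targets=[0,0,0.08,0,0,0,5,0,0,0.07,0,0,0,5,0,0,0.05,0,0,0,5,0,0,0,0,0,0,5,0,0,0,0,0,0,5],
)

```text
t: 20.5
tcp_pos: [0.4622, -0.4045, 0.0602]
orientation: [0.0, -0.015, 1.0, 0.0]
ft_force: [0.8, -0.3, 0.3]
opening: 0.0115
gripper_force: 30.0
```

Emit:
drive_tool(
  targets=[0,0,0.02,0,0,0,5,0,0,0,0,0,0,5,0,0,0.02,0,0,0,5,0,0,0,0,0,0,5],
)

```text
t: 20.83
tcp_pos: [0.4621, -0.405, 0.0569]
orientation: [0.0, -0.014, 1.0, -0.0]
ft_force: [1.2, -0.2, 3.2]
opening: 0.0115
gripper_force: 30.0
```

Emit:
drive_tool(
  targets=[0,0,0.02,0,0,0,5,0,0,0,0,0,0,5,0,0,0.02,0,0,0,5,0,0,0,0,0,0,5],
)

```text
t: 21.17
tcp_pos: [0.4607, -0.4042, 0.0515]
orientation: [-0.001, -0.014, 1.0, 0.001]
ft_force: [0.2, -0.8, -0.8]
opening: 0.0118
gripper_force: 30.0
```

Emit:
drive_tool(
  targets=[0,0,0.02,0,0,0,5,0,0,0,0,0,0,5,0,0,0,0,0,0,5],
)

```text
t: 21.42
tcp_pos: [0.4608, -0.4044, 0.051]
orientation: [-0.001, -0.014, 1.0, 0.0]
ft_force: [-2.7, 0.4, 7.8]
opening: 0.0115
gripper_force: 30.0
```

Tub C is closed. Press once more, release, then view lid_2 and tub A.

Emit:
drive_tool(
  targets=[0,0,0.015,0,0,0,5,0,0,0,0,0,0,5,0,0,0,0,0,0,5],
)

```text
t: 21.67
tcp_pos: [0.4608, -0.4044, 0.051]
orientation: [-0.001, -0.014, 1.0, -0.0]
ft_force: [-5.1, 2.8, 18.4]
opening: 0.0115
gripper_force: 30.0
```

Emit:
drive_tool(
  targets=[0,0,-0.02,0,0,0,35,0,0,0,0,0,0,35,0,0,0,0,0,0,35,0,0,0,0,0,0,35,0,0,-0.2,0,0,0,35],
)

```text
t: 22.08
tcp_pos: [0.4592, -0.4031, 0.0676]
orientation: [-0.003, -0.015, 1.0, 0.002]
ft_force: [-0.0, -0.6, 0.6]
opening: 0.0309
gripper_force: 0.0
```

Emit:
drive_tool(
  targets=[0,0,-0.4,0,0,0,35,0,0,-0.4,0,0,0,35,-0.2,0.1,-0.4,0,0,0,35,-0.4,0.1,0,0,0,0,35,-0.4,0.1,0,0,0,0,35],
)

```text
t: 22.5
tcp_pos: [0.5598, -0.3747, 0.1903]
orientation: [0.001, -0.012, 1.0, -0.002]
ft_force: [0.8, -0.8, -0.2]
opening: 0.0307
gripper_force: 0.0
```

Emit:
drive_tool(
  targets=[-0.1,0,0,0,0,0,35,0,0,0,0,0,0,35,0,0,0,0,0,0,35,0,0,0,0,0,0,35],
)

```text
t: 22.83
tcp_pos: [0.5669, -0.3736, 0.1864]
orientation: [-0.002, -0.014, 1.0, -0.0]
ft_force: [0.0, -0.6, 0.7]
opening: 0.0309
gripper_force: 0.0
```

```bash
python3 - <<'E'
from h import *
c=cam('wrist');save(c,'w10');W=world(c);W=np.where((W[...,1:2]<-.12)&(W[...,1:2]>-.5),W,np.nan)
print('tub rims');blobs(W,.045,.06)
print('lids');blobs(W,.009,.018,500)
print('ribs');blobs(W,.022,.032,300)
print('closed rib');blobs(W,.061,.085,80)
o=arm.observe();print(o['tcp_pos'],o['orientation'],o['ft_force'],o['opening'])
E
```

```text
tub rims
px [370, 11, 95, 136] 10415 c [ 452.  -307.9] sz [93.4 64.2] a 1.2 z 0.0543
px [242, 20, 88, 134] 10118 c [ 460.2 -404.5] sz [93.3 63.8] a 1.8 z 0.0544
px [369, 186, 66, 101] 1595 c [ 576.2 -305.9] sz [89.4 54.1] a 5.8 z 0.0501
px [518, 198, 118, 117] 2765 c [ 580.4 -166.7] sz [124.9  33.7] a -36.8 z 0.053
px [503, 199, 16, 15] 176 c [ 545.7 -216.1] sz [11.5 11.3] a 41.0 z 0.0478
px [476, 227, 15, 14] 160 c [ 570.2 -236.2] sz [11.5 10.9] a 11.3 z 0.0479
px [286, 337, 32, 11] 223 c [ 680.6 -390.7] sz [29.2  6.9] a 79.6 z 0.052
lids
px [254, 176, 70, 99] 5605 c [ 577.5 -408.1] sz [93.3 63.5] a -2.9 z 0.0146
px [373, 193, 49, 78] 1099 c [ 579.8 -303.2] sz [74.2 44.8] a 5.5 z 0.0173
ribs
px [376, 193, 50, 83] 413 c [ 586.8 -286.2] sz [87.8 39.1] a -25.4 z 0.0273
px [504, 197, 71, 107] 721 c [ 588.9 -181. ] sz [113.2  25.6] a -18.4 z 0.027
px [377, 207, 14, 47] 532 c [ 575.1 -318.1] sz [42.6 11.9] a 5.5 z 0.0289
px [279, 208, 15, 43] 544 c [ 577.2 -408.3] sz [39.8 12.2] a -3.0 z 0.0263
px [401, 212, 14, 47] 545 c [ 578.8 -294.9] sz [43.1 12.8] a 4.0 z 0.0287
closed rib
px [409, 49, 22, 61] 1064 c [ 452.4 -307.1] sz [39.7 12.5] a 1.4 z 0.0661
px [276, 58, 19, 60] 995 c [ 460.7 -404.7] sz [39.3 12.1] a 1.8 z 0.0663
px [528, 214, 112, 127] 6121 c [ 590.7 -162.3] sz [116.8  40. ] a -33.4 z 0.0736
px [552, 386, 45, 34] 1035 c [ 720.6 -143.6] sz [46.8 16.2] a 88.5 z 0.0757
[ 0.56676545 -0.37380597  0.18661797] [-1.40121813e-03 -1.33361201e-02  9.99910075e-01 -1.64854301e-04] [-0.81797439 -0.49984926 -0.15547339] 0.03071933649316981
```

View pics/w10.png

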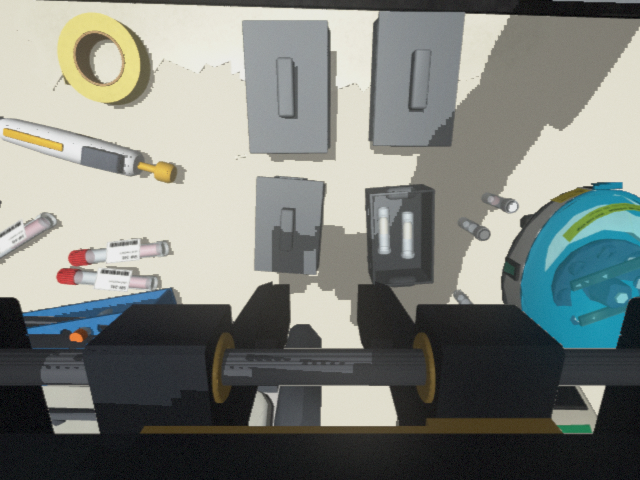

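Both lidded tubs are closed. lid_2 is at (287,228) and the open tub A at (400,235). Checking the heights near the gripper body before descending.

```bash
python3 - <<'E'
from h import *
c=cam('wrist');Ws=[world(c),np.load('pics/top0.npz')['W'],np.load('pics/scene0.npz')['W']]
for W in Ws:
    for n,(x0,x1,y0,y1) in {'lidside':(.53,.625,-.51,-.44),'bath@A':(.53,.625,-.25,-.205),'bath2':(.53,.625,-.205,-.18)}.items():
        m=(W[...,0]>x0)&(W[...,0]<x1)&(W[...,1]>y0)&(W[...,1]<y1)&(W[...,2]<.16)
        print(n,m.sum(),np.percentile(W[m][:,2],[50,95,99.5]).round(3) if m.sum() else '')
E
```

```text
lidside 6354 [-0.001  0.001  0.012]
bath@A 4411 [-0.     0.047  0.05 ]
bath2 5172 [0.033 0.074 0.08 ]
lidside 482 [-0.001  0.005  0.01 ]
bath@A 316 [-0.002  0.043  0.049]
bath2 162 [0.002 0.071 0.078]
lidside 797 [0.001 0.006 0.013]
bath@A 447 [0.001 0.047 0.053]
bath2 412 [0.022 0.071 0.08 ]
```

Emit:
drive_tool(
  targets=[0,0,0,0,0,0.025,35,-0.12,-0.34,0.1,0,0,0,35,0,0,0.4,0,0,0,35,0,0,0.4,0,0,0,35,0,0,0.4,0,0,0,35],
)

```text
t: 23.35
tcp_pos: [0.578, -0.4092, 0.0565]
orientation: [0.0, 0.026, 1.0, -0.001]
ft_force: [1.0, 0.9, -1.2]
opening: 0.031
gripper_force: 0.0
```

Emit:
drive_tool(
  targets=[0,0,0.2,0,0,0,35,0,0,0.15,0,0,0,35,0,0,0.08,0,0,0,35,0,0,0.04,0,0,0,35,0,0,0,0,0,0,35],
)

```text
t: 23.77
tcp_pos: [0.5795, -0.4075, 0.0108]
orientation: [0.0, 0.025, 1.0, -0.0]
ft_force: [-0.2, -0.7, -0.3]
opening: 0.0309
gripper_force: 0.0
```

Emit:
drive_tool(
  targets=[0,0,0,0,0,0,35,0,0,0,0,0,0,5,0,0,0,0,0,0,5,0,0,0,0,0,0,5,0,0,0,0,0,0,5],
)

```text
t: 24.18
tcp_pos: [0.5798, -0.4074, 0.0113]
orientation: [0.001, 0.025, 1.0, -0.0]
ft_force: [-0.4, -0.4, 3.0]
opening: 0.0112
gripper_force: 30.0
```

Emit:
drive_tool(
  targets=[0,0,0,0,0,0,5,0,0,0,0,0,0,5],
)

```text
t: 24.35
tcp_pos: [0.5798, -0.4074, 0.0112]
orientation: [0.001, 0.025, 1.0, -0.0]
ft_force: [-1.1, 0.7, 5.6]
opening: 0.0115
gripper_force: 30.0
```

Emit:
drive_tool(
  targets=[0,0,-0.2,0,0,0,5,0,0,-0.4,0,0,0,5,0,0,-0.4,0,0,0,5,0,0,-0.2,0,0,-0.0235,5,0,0,0,0,0,-0.0235,5],
)

```text
t: 24.77
tcp_pos: [0.5826, -0.4086, 0.1364]
orientation: [0.004, -0.05, 0.999, -0.003]
ft_force: [1.4, -0.2, -0.8]
opening: 0.0117
gripper_force: 30.0
```

Emit:
drive_tool(
  targets=[-0.03,0.3,0,0,0,0,5,-0.03,0.35,0,0,0,0,5,-0.03,0.3,0,0,0,0,5,0,0.064,0.1,0,0,0,5,0,0,0.2,0,0,0,5],
)

```text
t: 25.18
tcp_pos: [0.5808, -0.3009, 0.1024]
orientation: [0.002, -0.052, 0.999, 0.001]
ft_force: [0.2, -0.1, -0.7]
opening: 0.0115
gripper_force: 30.0
```

Emit:
drive_tool(
  targets=[0,0,0.19,0,0,0,5,0,0,0,0,0,0,5,0,0,0,0,0,0,5,0,0,0,0,0,0,5],
)

```text
t: 25.52
tcp_pos: [0.5787, -0.3055, 0.0819]
orientation: [0.0, -0.049, 0.999, -0.0]
ft_force: [-0.0, -0.0, 0.1]
opening: 0.0117
gripper_force: 30.0
```

```bash
python3 -c "
from h import *
save(hover(.5762,-.3059),'w11')"
```

```text
tub bits
px [276, 0, 143, 127] 14361 c [ 472.  -307.5] sz [64.7 54.4] a -88.4 z 0.0544
px [274, 185, 101, 9] 417 c [ 533.4 -310.2] sz [53.6  3.5] a -84.3 z 0.0384
lid plate
px [332, 0, 33, 59] 1590 c [ 461.3 -307. ] sz [22.1 12. ] a 1.1 z 0.0663
px [288, 189, 72, 15] 493 c [ 531.4 -310.8] sz [31.5  4.6] a -87.1 z 0.0777
[ 0.5790244  -0.30563155  0.08236627] -0.04871036203107276 [0.46406882 0.57809444 0.5139116 ] 0.011628049678208822
```

```bash
python3 - <<'E'
from h import *
c=cam('wrist');W=world(c);save(c,'w12')
for n,z0,z1 in (('tub',.03,.045),('lid',.06,.09)):
    pts=[]
    for u in range(285,365,2):
        col=W[170:290,u]; m=(col[:,2]>z0)&(col[:,2]<z1)&(col[:,0]>.5)&(col[:,0]<.6)
        if m.any(): pts.append(col[m][0])
    P=np.array(pts);k=np.polyfit(P[:,1],P[:,0],1);print(n,len(P),np.degrees(np.arctan(-k[0])),np.polyval(k,-.31),P[:,2].mean())
im=c['pixels'][150:330,230:420];cv2.imwrite('pics/c12.png',cv2.resize(im,None,fx=3,fy=3)[:,:,::-1])
E
```

```text
tub 22 5.783244306787304 0.5345163576459206 0.03272437089352047
lid 40 5.388629501162239 0.5300255068376238 0.0747783070356846
```

View pics/c12.png

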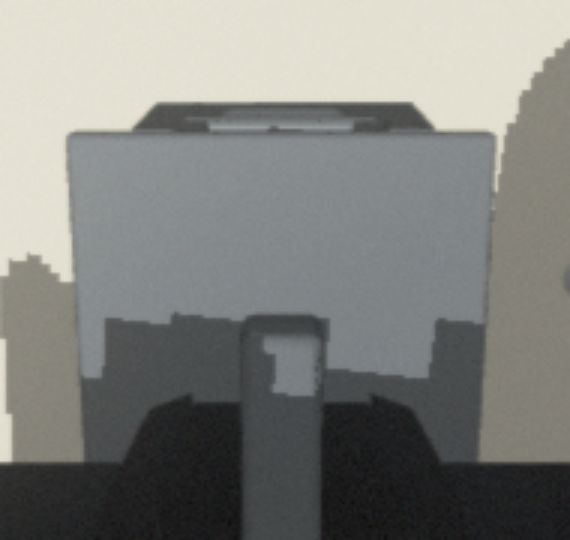

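Aligned: lid centre column 282 and tub 284 in the crop, and the x positions match. Pressing.

Emit:
drive_tool(
  targets=[0,0.004,0.08,0,0,0,5,0,0,0.07,0,0,0,5,0,0,0.05,0,0,0,5,0,0,0,0,0,0,5,0,0,0,0,0,0,5],
)

```text
t: 26.03
tcp_pos: [0.5782, -0.3047, 0.0609]
orientation: [-0.0, -0.049, 0.999, 0.0]
ft_force: [-0.4, 0.1, 0.3]
opening: 0.0118
gripper_force: 30.0
```

Emit:
drive_tool(
  targets=[0,0,0.02,0,0,0,5,0,0,0,0,0,0,5,0,0,0.02,0,0,0,5,0,0,0,0,0,0,5],
)

```text
t: 26.37
tcp_pos: [0.579, -0.305, 0.0582]
orientation: [0.001, -0.049, 0.999, -0.0]
ft_force: [-0.0, 0.4, 5.2]
opening: 0.0116
gripper_force: 30.0
```

Emit:
drive_tool(
  targets=[0,0,0.02,0,0,0,5,0,0,0,0,0,0,5,0,0,0.02,0,0,0,5,0,0,0,0,0,0,5],
)

```text
t: 26.7
tcp_pos: [0.5777, -0.3048, 0.0527]
orientation: [-0.001, -0.049, 0.999, 0.0]
ft_force: [0.0, 0.6, -2.5]
opening: 0.0116
gripper_force: 30.0
```

Emit:
drive_tool(
  targets=[0,0,0.02,0,0,0,5,0,0,0,0,0,0,5,0,0,0,0,0,0,5],
)

```text
t: 26.95
tcp_pos: [0.5778, -0.3049, 0.0513]
orientation: [-0.0, -0.049, 0.999, 0.0]
ft_force: [-0.6, 0.4, 3.3]
opening: 0.0117
gripper_force: 30.0
```

Tub A is closed. Pressing once more, then carrying it straight to the tray with a firmer grip.

Emit:
drive_tool(
  targets=[0,0,0.02,0,0,0,5,0,0,0,0,0,0,5,0,0,0,0,0,0,5,0,0,-0.03,0,0,0,5,0,0,0,0,0,0,5],
  grip_force=45,
)

```text
t: 27.37
tcp_pos: [0.5781, -0.3048, 0.0523]
orientation: [0.0, -0.049, 0.999, 0.0]
ft_force: [0.3, 1.0, -2.4]
opening: 0.0114
gripper_force: 45.0
```

Emit:
drive_tool(
  targets=[0,0,-0.1,0,0,0,5,0,0,-0.2,0,0,0,5,0,0,-0.3,0,0,0,5,0,0,-0.35,0,0,0,5,0,0,-0.35,0,0,0,5],
)

```text
t: 27.78
tcp_pos: [0.5774, -0.3045, 0.1829]
orientation: [-0.001, -0.049, 0.999, 0.001]
ft_force: [0.6, -0.5, -2.2]
opening: 0.0113
gripper_force: 45.0
```

Emit:
drive_tool(
  targets=[0,0,-0.3,0,0,-0.0128,5,0,0,-0.2,0,0,-0.0128,5,0,0,0,0,0,0,5,0,0,0,0,0,0,5],
)

```text
t: 28.12
tcp_pos: [0.5784, -0.3049, 0.2328]
orientation: [0.001, -0.089, 0.996, -0.0]
ft_force: [-0.0, 0.2, -2.8]
opening: 0.0113
gripper_force: 45.0
```

Emit:
drive_tool(
  targets=[0.01,0.2,0,0,0,0,5,0.01,0.35,0,0,0,0,5,0.01,0.35,0,0,0,0,5,0.01,0.35,0,0,0,0,5,0.01,0.35,0,0,0,0,5],
)

```text
t: 28.53
tcp_pos: [0.5427, -0.1468, 0.2299]
orientation: [-0.002, -0.088, 0.996, 0.001]
ft_force: [0.9, 0.3, -2.4]
opening: 0.0111
gripper_force: 45.0
```

Emit:
drive_tool(
  targets=[0.01,0.35,0,0,0,0,5,0.01,0.35,0,0,0,0,5,0.01,0.35,0,0,0,0,5,0.01,0.35,0,0,0,0,5,0.01,0.35,0,0,0,0,5],
)

```text
t: 28.95
tcp_pos: [0.5068, 0.0241, 0.2303]
orientation: [-0.002, -0.088, 0.996, 0.0]
ft_force: [-0.1, 0.2, -1.9]
opening: 0.0113
gripper_force: 45.0
```

Emit:
drive_tool(
  targets=[0.01,0.35,0,0,0,0,5,0.01,0.35,0,0,0,0,5,0.01,0.35,0,0,0,0,5,0.01,0.35,0,0,0,0,5,0.01,0.35,0,0,0,0,5],
)

```text
t: 29.37
tcp_pos: [0.4711, 0.195, 0.2303]
orientation: [-0.002, -0.089, 0.996, -0.001]
ft_force: [1.4, 0.5, -2.6]
opening: 0.0112
gripper_force: 45.0
```

Emit:
drive_tool(
  targets=[0.01,0.35,0,0,0,0,5,0,0.2,0,0,0,0,5,0,0.05,0,0,0,0,5,0,0,0,0,0,0,5,0,0,0,0,0,0,5],
)

```text
t: 29.78
tcp_pos: [0.4609, 0.2514, 0.2309]
orientation: [-0.001, -0.089, 0.996, -0.001]
ft_force: [-1.0, -1.3, -3.3]
opening: 0.0116
gripper_force: 45.0
```

Emit:
drive_tool(
  targets=[0,0.216,0,0,0,0,5,0,0,0,0,0,0,5,0,0,0,0,0,0,5,0,0,0,0,0,0,5],
)

```text
t: 30.12
tcp_pos: [0.4579, 0.2723, 0.2319]
orientation: [-0.0, -0.088, 0.996, -0.001]
ft_force: [-0.2, -1.0, -2.7]
opening: 0.0112
gripper_force: 45.0
```

```bash
python3 - <<'E'
from h import *
c=cam('wrist');save(c,'w13');W=world(c);W=np.where((np.abs(W[...,1:2]-.3)<.2),W,np.nan)
blobs(W,.006,.018); print('cap');blobs(W,.09,.112)
o=arm.observe();print(o['tcp_pos'],o['orientation'],o['ft_force'],o['opening'])
E
```

```text
px [306, 155, 71, 39] 794 c [419.1 283.2] sz [73.8 39.4] a -81.0 z 0.0127
px [518, 234, 14, 26] 156 c [461.9 497.7] sz [28.2  4.1] a 0.2 z 0.0123
px [185, 249, 71, 55] 1035 c [555.3 158.7] sz [105.1  42.8] a -47.9 z 0.0067
px [391, 280, 40, 23] 340 c [537.3 390.9] sz [45.2 24.8] a -89.1 z 0.0067
px [428, 284, 38, 20] 313 c [536.2 431.5] sz [44.9 22. ] a 89.5 z 0.0067
px [477, 292, 27, 23] 177 c [539.1 488.1] sz [28.2 25.6] a 73.2 z 0.0067
cap
px [431, 214, 43, 40] 1281 c [444.9 380.2] sz [31.5 31.4] a -60.1 z 0.1028
[0.45802188 0.2722936  0.23196942] [-3.16828080e-04 -8.78223277e-02  9.96135670e-01 -9.30114644e-04] [-0.04924681  0.07183626 -1.99990264] 0.011077555458703953
```

Emit:
drive_tool(
  targets=[0.006,0.173,0,0,0,0,5,0,0,0.3,0,0,0,5,0,0,0.35,0,0,0,5,0,0,0.35,0,0,0,5,0,0,0.3,0,0,0,5],
)

```text
t: 30.58
tcp_pos: [0.4542, 0.2895, 0.1007]
orientation: [-0.0, -0.088, 0.996, -0.001]
ft_force: [0.7, -0.5, -2.5]
opening: 0.0115
gripper_force: 45.0
```

Emit:
drive_tool(
  targets=[0,0,0.2,0,0,0,5,0,0,0.1,0,0,0,5,0,0,0,0,0,0,5,0,0,0,0,0,0,5,0,0,0,0,0,0,5],
)

```text
t: 31.0
tcp_pos: [0.455, 0.2918, 0.0737]
orientation: [0.001, -0.089, 0.996, 0.001]
ft_force: [1.0, 0.7, -2.2]
opening: 0.0116
gripper_force: 45.0
```

```bash
python3 - <<'E'
from h import *
c=cam('wrist');save(c,'w14');o=arm.observe();print(o['tcp_pos'],o['orientation'],o['ft_force'],o['opening'])
E
```

```text
[0.4549906  0.29197616 0.0738377 ] [ 1.23737505e-03 -8.87493076e-02  9.96052877e-01  8.34382043e-04] [ 0.06294983  0.58698238 -2.17078327] 0.0114326977361571
```

View pics/w14.png

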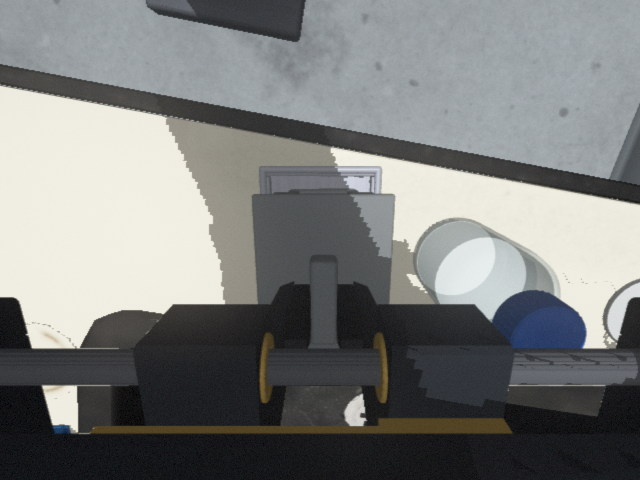

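```bash
python3 - <<'E'
from h import *
c=cam('wrist');W=world(c);B=W[300:348,395:512].reshape(-1,3);B=B[B[:,2]>.115];print(np.nanmin(B,0),np.nanmax(B,0),np.nanpercentile(B[:,2],[1,5,50]))
o=arm.observe();print(o['tcp_pos'])
E
```

```text
[0.41492228 0.29854086 0.14840693] [0.42011575 0.32190603 0.16885376] [0.14955257 0.15090378 0.16076762]
[0.45492976 0.29194092 0.07383984]
```

Emit:
drive_tool(
  targets=[0.005,-0.025,0,0,0,0,5,0,0,0.05,0,0,0,5,0,0,0.05,0,0,0,5,0,0,0,0,0,0,5,0,0,0,0,0,0,5],
)

```text
t: 31.52
tcp_pos: [0.4536, 0.2887, 0.0619]
orientation: [-0.0, -0.089, 0.996, -0.0]
ft_force: [0.0, -0.7, -1.8]
opening: 0.0114
gripper_force: 45.0
```

Emit:
drive_tool(
  targets=[0,0,0.04,0,0,0,5,0,0,0.015,0,0,0,5,0,0,0,0,0,0,5,0,0,0,0,0,0,5],
)

```text
t: 31.85
tcp_pos: [0.4538, 0.2889, 0.0567]
orientation: [-0.0, -0.089, 0.996, -0.0]
ft_force: [0.2, -0.5, -2.2]
opening: 0.0118
gripper_force: 45.0
```

Emit:
drive_tool(
  targets=[0,0,0.01,0,0,0,5,0,0,0,0,0,0,5,0,0,0,0,0,0,5],
)

```text
t: 32.1
tcp_pos: [0.4539, 0.2889, 0.0559]
orientation: [0.0, -0.089, 0.996, 0.0]
ft_force: [0.2, -0.0, -2.4]
opening: 0.0114
gripper_force: 45.0
```

Emit:
drive_tool(
  targets=[0,0,0.01,0,0,0,5,0,0,0,0,0,0,5,0,0,0,0,0,0,5],
)

```text
t: 32.35
tcp_pos: [0.4541, 0.289, 0.0553]
orientation: [0.0, -0.089, 0.996, 0.0]
ft_force: [-0.9, -0.1, 3.4]
opening: 0.0113
gripper_force: 45.0
```

Emit:
drive_tool(
  targets=[0,0,0.005,0,0,0,5,0,0,0,0,0,0,5,0,0,0,0,0,0,5],
)

```text
t: 32.6
tcp_pos: [0.4541, 0.289, 0.0552]
orientation: [0.0, -0.089, 0.996, 0.0]
ft_force: [-0.7, -2.5, 8.4]
opening: 0.0113
gripper_force: 45.0
```

Seated on the tray floor at 0.0553 as expected. Release, rise and measure the stack base.

Emit:
drive_tool(
  targets=[0,0,-0.01,0,0,0,35,0,0,0,0,0,0,35,0,0,0,0,0,0,35,0,0,0,0,0,0,35,0,0,-0.1,0,0,0,35],
)

```text
t: 33.02
tcp_pos: [0.4529, 0.2883, 0.0642]
orientation: [-0.001, -0.089, 0.996, -0.001]
ft_force: [0.3, -0.2, -0.3]
opening: 0.0311
gripper_force: 0.0
```

Emit:
drive_tool(
  targets=[0,0,-0.2,0,0,0,35,0,0,-0.4,0,0,0,35,0,0,-0.4,0,0,0,35,0,0,-0.4,0,0,0,35,0,0,-0.3,0,0,0,35],
)

```text
t: 33.43
tcp_pos: [0.454, 0.2894, 0.2392]
orientation: [0.001, -0.089, 0.996, 0.001]
ft_force: [-0.0, 0.5, -0.6]
opening: 0.0308
gripper_force: 0.0
```

Emit:
drive_tool(
  targets=[0,0,0,0,0,0,35,0,0,0,0,0,0,35,0,0,0,0,0,0,35],
)

```text
t: 33.68
tcp_pos: [0.4534, 0.2882, 0.235]
orientation: [-0.0, -0.089, 0.996, -0.0]
ft_force: [-0.2, -0.3, 0.2]
opening: 0.0308
gripper_force: 0.0
```

```bash
cat >> h.py <<'E'
def stack(zp,yr=(.2,.35)):
    c=cam('wrist');W=world(c);W=np.where((W[...,1:2]>yr[0])&(W[...,1:2]<yr[1]),W,np.nan)
    print('tray');blobs(W,.008,.016); print('plate');blobs(W,zp-.006,zp+.005); print('rib');blobs(W,zp+.007,zp+.018)
    o=arm.observe();print(o['tcp_pos'],o['orientation'][1],o['ft_force'],o['joints'][6]); return c
E
python3 - <<'E'
from h import *
stack(.059)
c=cam('top');W=world(c)
for z in ((.01,.035),(.045,.06),(.061,.075)):
    print(z);blobs(np.where((W[...,1:2]<-.12)&(W[...,1:2]>-.5),W,np.nan),*z,60)
E
```

```text
tray
px [290, 157, 71, 94] 579 c [451.2 288.9] sz [102.4  74.1] a 10.2 z 0.0129
plate
px [291, 165, 68, 96] 5637 c [452.1 288.1] sz [93.5 63.7] a 10.2 z 0.0586
rib
px [318, 195, 13, 43] 544 c [451.6 287.7] sz [39.7 11.3] a 10.3 z 0.0704
[0.45315709 0.2879942  0.23431894] -0.08904768408457865 [ 0.23510001 -0.36109422 -0.91237979] 0.7532868346206916
(0.01, 0.035)
px [342, 61, 76, 7] 259 c [1137.1 -262.8] sz [281.4  13.2] a -89.9 z 0.0228
px [356, 173, 36, 5] 73 c [ 699.7 -219.5] sz [126.3   6.6] a -88.6 z 0.0224
(0.045, 0.06)
px [347, 168, 36, 6] 93 c [ 707.6 -183.8] sz [123.6  16.1] a 89.3 z 0.0529
px [349, 202, 20, 19] 77 c [ 559.8 -161. ] sz [89.6 21.9] a -54.0 z 0.0534
px [421, 226, 22, 28] 433 c [ 456.8 -403.2] sz [93.4 66.1] a 1.9 z 0.053
px [393, 229, 22, 28] 450 c [ 448.3 -305.9] sz [94.3 65.6] a 1.5 z 0.0534
(0.061, 0.075)
px [358, 55, 39, 5] 87 c [1136.7 -248.1] sz [140.    9.4] a 89.4 z 0.0682
```

The base is well placed (lid centre 0.452, 0.288, yaw 10.2°). Next is tub B.

Emit:
drive_tool(
  targets=[0,0,0,0,0,0.0247,35,0,0,0,0,0,0.0247,35,0.01,-0.35,0,0,0,0,35,0.01,-0.4,0,0,0,0,35,0.01,-0.4,0,0,0,0,35],
)

```text
t: 34.2
tcp_pos: [0.4524, 0.173, 0.2339]
orientation: [-0.001, -0.013, 1.0, -0.0]
ft_force: [1.6, -0.6, -0.1]
opening: 0.0308
gripper_force: 0.0
```

Emit:
drive_tool(
  targets=[0.01,-0.4,0,0,0,0,35,0.01,-0.4,0,0,0,0,35,0.01,-0.4,0,0,0,0,35,0.01,-0.4,0,0,0,0,35,0.01,-0.4,0,0,0,0,35],
)

```text
t: 34.62
tcp_pos: [0.4519, -0.028, 0.2342]
orientation: [-0.001, -0.012, 1.0, 0.0]
ft_force: [1.1, 0.1, -0.4]
opening: 0.0306
gripper_force: 0.0
```

Emit:
drive_tool(
  targets=[0.01,-0.4,0,0,0,0,35,0.01,-0.4,0,0,0,0,35,0.01,-0.4,0,0,0,0,35,0.01,-0.4,0,0,0,0,35,0.01,-0.4,0,0,0,0,35],
)

```text
t: 35.03
tcp_pos: [0.4515, -0.2279, 0.2339]
orientation: [-0.001, -0.012, 1.0, 0.001]
ft_force: [0.3, 0.2, -0.7]
opening: 0.0309
gripper_force: 0.0
```

Emit:
drive_tool(
  targets=[0,-0.4,0,0,0,0,35,0,-0.3,0,0,0,0,35,0,0,0.3,0,0,0,35,0,0,0,0,0,0,35,0,0,0,0,0,0,35],
)

```text
t: 35.45
tcp_pos: [0.4527, -0.295, 0.2033]
orientation: [-0.003, -0.012, 1.0, 0.002]
ft_force: [0.8, 0.6, -0.0]
opening: 0.0309
gripper_force: 0.0
```

Emit:
drive_tool(
  targets=[0,0,0,0,0,0,35,0,0,0,0,0,0,35],
)

```text
t: 35.62
tcp_pos: [0.4552, -0.2949, 0.206]
orientation: [0.0, -0.013, 1.0, 0.0]
ft_force: [1.1, 0.2, 0.0]
opening: 0.0309
gripper_force: 0.0
```

```bash
python3 -c "
from h import *
stack(.055,(-.5,-.15))"
```

```text
tray
px [328, 413, 70, 5] 293 c [ 703.2 -241.9] sz [83.   3.8] a -88.8 z 0.0125
plate
px [274, 165, 73, 102] 6523 c [ 451.8 -307.1] sz [92.2 63.9] a 1.4 z 0.0546
px [160, 171, 82, 102] 6482 c [ 460.  -404.3] sz [93.  63.6] a 1.5 z 0.0546
rib
px [303, 197, 14, 46] 623 c [ 451.5 -307.4] sz [39.1 11.4] a 1.0 z 0.0664
px [188, 204, 20, 46] 669 c [ 460.2 -404.3] sz [40.2 13. ] a 1.1 z 0.0662
[ 0.45520075 -0.29513651  0.20620888] -0.012727548091177838 [ 0.14649516 -0.24452531 -0.6545376 ] 1.708336736143064
```

Emit:
drive_tool(
  targets=[0.038,-0.12,0.1,0,0,0,35,0,0,0.4,0,0,0,35,0,0,0.4,0,0,0,35,0,0,0.4,0,0,0,35,0,0,0.15,0,0,0,35],
)

```text
t: 36.08
tcp_pos: [0.4481, -0.3079, 0.0559]
orientation: [-0.003, -0.012, 1.0, 0.001]
ft_force: [-0.1, 0.6, -0.2]
opening: 0.0307
gripper_force: 0.0
```

Emit:
drive_tool(
  targets=[0,0,0.08,0,0,0,35,0,0,0.03,0,0,0,35,0,0,0,0,0,0,35,0,0,0,0,0,0,35],
)

```text
t: 36.42
tcp_pos: [0.4517, -0.309, 0.0503]
orientation: [0.001, -0.012, 1.0, -0.001]
ft_force: [0.7, -1.0, -0.2]
opening: 0.0308
gripper_force: 0.0
```

Emit:
drive_tool(
  targets=[0,0,0,0,0,0,5,0,0,0,0,0,0,5,0,0,0,0,0,0,5,0,0,0,0,0,0,5,0,0,0,0,0,0,5],
)

```text
t: 36.83
tcp_pos: [0.4514, -0.3086, 0.0499]
orientation: [0.001, -0.012, 1.0, -0.0]
ft_force: [-0.5, 1.0, 5.3]
opening: 0.0114
gripper_force: 45.0
```

Emit:
drive_tool(
  targets=[0,0,-0.1,0,0,0,5,0,0,-0.25,0,0,0,5,0,0,-0.35,0,0,0,5,0,0,-0.35,0,0,0,5,0,0,-0.35,0,0,0,5],
)

```text
t: 37.25
tcp_pos: [0.4499, -0.3079, 0.1908]
orientation: [-0.001, -0.012, 1.0, 0.001]
ft_force: [1.2, -0.4, -2.3]
opening: 0.0115
gripper_force: 45.0
```

Emit:
drive_tool(
  targets=[0,0,-0.3,0,0,0,5,0,0,-0.1,0,0,-0.0247,5,0,0,0,0,0,-0.0247,5,-0.062,0.2,0,0,0,0,5,-0.062,0.35,0,0,0,0,5],
)

```text
t: 37.67
tcp_pos: [0.4526, -0.2558, 0.2295]
orientation: [0.0, -0.085, 0.996, -0.001]
ft_force: [1.0, 0.5, -2.6]
opening: 0.0118
gripper_force: 45.0
```

Emit:
drive_tool(
  targets=[-0.062,0.35,0,0,0,0,5,-0.062,0.35,0,0,0,0,5,-0.062,0.35,0,0,0,0,5,-0.062,0.35,0,0,0,0,5,-0.062,0.35,0,0,0,0,5],
)

```text
t: 38.08
tcp_pos: [0.4518, -0.0729, 0.2296]
orientation: [-0.0, -0.089, 0.996, -0.0]
ft_force: [0.3, 1.2, -2.5]
opening: 0.0113
gripper_force: 45.0
```

Emit:
drive_tool(
  targets=[-0.062,0.35,0,0,0,0,5,-0.062,0.35,0,0,0,0,5,-0.062,0.35,0,0,0,0,5,-0.062,0.35,0,0,0,0,5,-0.062,0.35,0,0,0,0,5],
)

```text
t: 38.5
tcp_pos: [0.4514, 0.1048, 0.2296]
orientation: [-0.0, -0.089, 0.996, -0.0]
ft_force: [0.6, 0.2, -1.8]
opening: 0.0115
gripper_force: 45.0
```

Emit:
drive_tool(
  targets=[-0.062,0.35,0,0,0,0,5,-0.062,0.35,0,0,0,0,5,-0.062,0.35,0,0,0,0,5,-0.062,0.3,0,0,0,0,5,0,0.1,0,0,0,0,5],
)

```text
t: 38.92
tcp_pos: [0.4501, 0.2569, 0.2301]
orientation: [0.001, -0.092, 0.996, 0.003]
ft_force: [0.8, 0.8, -1.9]
opening: 0.0114
gripper_force: 45.0
```

Emit:
drive_tool(
  targets=[0,0,0,0,0,0,5,0,0,0,0,0,0,5,0,0,0,0,0,0,5,0,0,0,0,0,0,5],
)

```text
t: 39.25
tcp_pos: [0.4512, 0.2479, 0.2292]
orientation: [-0.0, -0.088, 0.996, -0.001]
ft_force: [-0.4, 0.1, -2.2]
opening: 0.0111
gripper_force: 45.0
```

Emit:
drive_tool(
  targets=[-0.04,0.2,0,0,0,0,5,-0.035,0.194,0.1,0,0,0,5,0,0,0.35,0,0,0,5,0,0,0.35,0,0,0,5,0,0,0.09,0,0,0,5],
)

```text
t: 39.67
tcp_pos: [0.4496, 0.2871, 0.1365]
orientation: [-0.003, -0.088, 0.996, -0.003]
ft_force: [-1.0, -0.9, -2.6]
opening: 0.0116
gripper_force: 45.0
```

Emit:
drive_tool(
  targets=[0,0,0,0,0,0,5,0,0,0,0,0,0,5,0,0,0,0,0,0,5,0,0,0,0,0,0,5],
)

```text
t: 40.0
tcp_pos: [0.4526, 0.2911, 0.1422]
orientation: [0.002, -0.089, 0.996, 0.001]
ft_force: [0.1, -0.7, -2.4]
opening: 0.0111
gripper_force: 45.0
```

```bash
python3 - <<'E'
from h import *
save(stack(.059),'w15')
E
```

```text
tray
px [275, 162, 93, 30] 848 c [405.5 282.1] sz [76.2 22.3] a -89.8 z 0.0128
plate
px [274, 175, 92, 26] 1890 c [413.6 280.6] sz [62.5 16.6] a -77.7 z 0.0586
rib
[0.45239761 0.29111933 0.14203304] -0.08871446910218188 [ 0.0784542  -0.07859503 -2.59633459] 0.6535565226620091
```

View pics/w15.png

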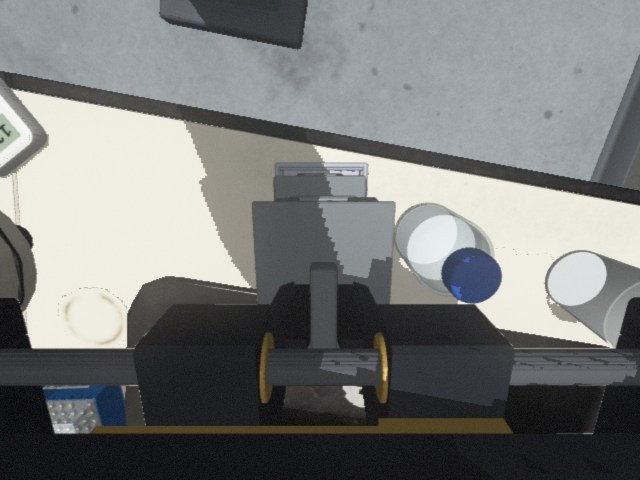

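The upper tub's centre (column 323) is about 3 mm right of the base's (column 320). Correcting and lowering.

Emit:
drive_tool(
  targets=[0.013,-0.029,0,0,0,0,5,0,0,0.1,0,0,0,5,0,0,0.1,0,0,0,5,0,0,0.05,0,0,0,5,0,0,0,0,0,0,5],
)

```text
t: 40.47
tcp_pos: [0.4496, 0.2868, 0.1136]
orientation: [-0.001, -0.089, 0.996, -0.001]
ft_force: [-1.0, -0.1, -2.2]
opening: 0.0112
gripper_force: 45.0
```

Emit:
drive_tool(
  targets=[0,0,0.03,0,0,0,5,0,0,0.02,0,0,0,5,0,0,0,0,0,0,5,0,0,0,0,0,0,5],
)

```text
t: 40.8
tcp_pos: [0.4506, 0.2877, 0.1103]
orientation: [0.0, -0.089, 0.996, 0.0]
ft_force: [-0.9, -0.3, -1.3]
opening: 0.0114
gripper_force: 45.0
```

Emit:
drive_tool(
  targets=[0,0,0.01,0,0,0,5,0,0,0,0,0,0,5,0,0,0,0,0,0,5],
)

```text
t: 41.05
tcp_pos: [0.4506, 0.2877, 0.1095]
orientation: [0.0, -0.089, 0.996, 0.0]
ft_force: [0.1, 0.7, -1.5]
opening: 0.0112
gripper_force: 45.0
```

Emit:
drive_tool(
  targets=[0,0,0.01,0,0,0,5,0,0,0,0,0,0,5,0,0,0,0,0,0,5],
)

```text
t: 41.3
tcp_pos: [0.4507, 0.2877, 0.1089]
orientation: [0.0, -0.089, 0.996, 0.0]
ft_force: [-1.3, -0.7, 5.2]
opening: 0.0114
gripper_force: 45.0
```

Nested at exactly the expected height. Release, rise and check.

Emit:
drive_tool(
  targets=[0,0,0,0,0,0,35,0,0,0,0,0,0,35,0,0,0,0,0,0,35,0,0,0,0,0,0,35,0,0,-0.1,0,0,0,35],
)

```text
t: 41.72
tcp_pos: [0.4497, 0.2869, 0.1172]
orientation: [-0.001, -0.089, 0.996, -0.001]
ft_force: [0.3, 0.5, -0.1]
opening: 0.0307
gripper_force: 0.0
```

Emit:
drive_tool(
  targets=[0,0,-0.2,0,0,0,35,0,0,-0.4,0,0,0,35,0,0,-0.4,0,0,0,35,0,0,-0.4,0,0,0,35,0,0,0,0,0,0,35],
)

```text
t: 42.13
tcp_pos: [0.4535, 0.2909, 0.2662]
orientation: [0.006, -0.089, 0.996, 0.004]
ft_force: [0.4, 1.2, 0.6]
opening: 0.031
gripper_force: 0.0
```

Emit:
drive_tool(
  targets=[0,0,0,0,0,0,35,0,0,0,0,0,0,35,0,0,0,0,0,0,35],
)

```text
t: 42.38
tcp_pos: [0.4499, 0.2867, 0.2572]
orientation: [-0.001, -0.089, 0.996, -0.001]
ft_force: [-0.5, -0.1, -0.5]
opening: 0.031
gripper_force: 0.0
```

```bash
python3 - <<'E'
from h import *
stack(.114)
c=cam('top');W=world(c)
for z in ((.045,.06),):
    print(z);blobs(np.where((W[...,1:2]<-.25)&(W[...,1:2]>-.55),W,np.nan),*z,60)
E
```

```text
tray
px [293, 160, 67, 89] 816 c [451.4 289. ] sz [102.6  73.8] a 10.1 z 0.0128
plate
px [274, 172, 76, 106] 6625 c [453.3 276.4] sz [93.3 64.9] a 10.1 z 0.1152
rib
px [301, 205, 16, 48] 700 c [453.6 273.9] sz [40.3 12.5] a 10.0 z 0.1267
[0.44982294 0.28675834 0.25703417] -0.08912089353204515 [ 0.25341747  0.40204852 -0.64392365] 0.7632885984059807
(0.045, 0.06)
px [377, 58, 42, 4] 87 c [1137.3 -326.2] sz [152.4  11. ] a 89.7 z 0.0524
px [421, 226, 22, 28] 441 c [ 455.9 -403.3] sz [93.8 67.1] a 2.3 z 0.0534
```

The upper tub now reads about 13 mm off in y, so I'll look.

```bash
python3 - <<'E'
from h import *
c=cam('wrist');W=world(c)
m=(W[...,2]>.085)&(W[...,2]<.15)&(W[...,1]>.2)&(W[...,1]<.34)
P=W[m];pl=P[(P[:,2]<.121)];A=np.c_[pl[:,:2],np.ones(len(pl))];k=np.linalg.lstsq(A,pl[:,2],rcond=None)[0];print('slopes',k,P.min(0),P.max(0))
m2=(W[...,2]>.03)&(W[...,2]<.085)&(W[...,1]>.2)&(W[...,1]<.34);print(W[m2].min(0),W[m2].max(0),m2.sum())
m3=m2&(W[...,2]>.052)&(W[...,2]<.063);print('lower plate',m3.sum(),W[m3].min(0),W[m3].max(0))
s=cam('scene');im=np.hstack([cv2.resize(c['pixels'][120:320,220:420],(400,400)),cv2.resize(s['pixels'][160:260,170:270],(400,400))])
cv2.imwrite('pics/c16.png',im[:,:,::-1])
E
```

```text
slopes [-0.00154023  0.04488913  0.10255612] [0.40176569 0.24251048 0.10141194] [0.5035286  0.32065024 0.12889282]
[0.40150552 0.24672848 0.04653368] [0.41608638 0.3097357  0.06311153] 274
lower plate 243 [0.40150552 0.24672848 0.05402422] [0.41608638 0.3097357  0.0627329 ]
```

View pics/c16.png

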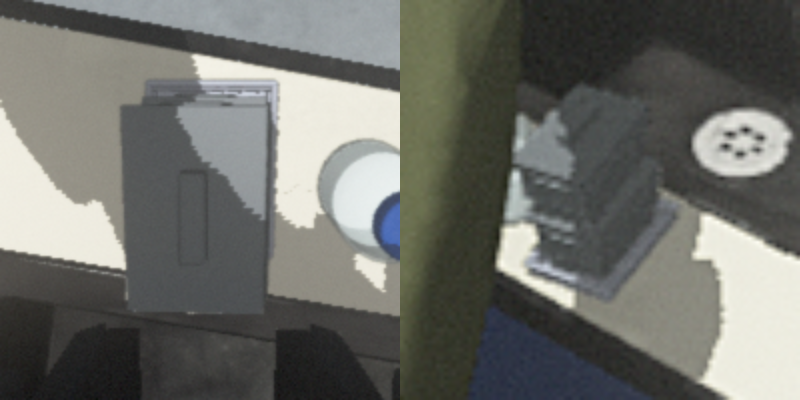

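```bash
python3 - <<'E'
from h import *
c=cam('wrist');W=world(c)
e=np.array([np.cos(np.radians(10.2)),np.sin(np.radians(10.2))]);n=np.array([-e[1],e[0]])
o=np.array([.4518,.288])
D=(W[...,:2]-o);a=D@e;b=D@n
sel=(abs(a)<.06)&(abs(b)<.06)
for z0,z1 in [(.006,.016),(.02,.035),(.035,.05),(.05,.066),(.07,.09),(.09,.1),(.1,.105),(.105,.112),(.112,.118),(.118,.123),(.123,.13)]:
    m=sel&(W[...,2]>z0)&(W[...,2]<z1)
    if m.sum()>15: print(z0,m.sum(),'a',np.percentile(a[m],[1,99]).round(4),'b',np.percentile(b[m],[1,99]).round(4),'z',W[m][:,2].mean().round(4))
m=sel&(W[...,2]>.05)&(W[...,2]<.066)
k=np.polyfit(b[m],W[m][:,2],1);print('lower slope in b',k)
m=sel&(W[...,2]>.105)&(W[...,2]<.1215)&(abs(b+.012)<.028)
print('upper a,b,c',np.linalg.lstsq(np.c_[a[m],b[m],np.ones(m.sum())],W[m][:,2],rcond=None)[0])
s=cam('scene');cv2.imwrite('pics/c17.png',cv2.resize(s['pixels'][170:245,190:265],(600,600),interpolation=cv2.INTER_CUBIC)[:,:,::-1])
E
```

```text
0.006 734 a [-0.0521  0.0489] b [-0.0362  0.0368] z 0.0129
0.035 41 a [-0.0471 -0.0096] b [-0.0291  0.0173] z 0.0481
0.05 208 a [-0.0465  0.0074] b [-0.029   0.0351] z 0.0596
0.1 66 a [-0.0477  0.0344] b [-0.0247  0.0223] z 0.103
0.105 280 a [-0.0472  0.0427] b [-0.0245  0.0404] z 0.11
0.112 6223 a [-0.0468  0.0445] b [-0.022   0.0393] z 0.1152
0.118 426 a [-0.0457  0.0436] b [-0.0209  0.0116] z 0.1185
0.123 677 a [-0.0204  0.0183] b [0.0044 0.0163] z 0.1269
lower slope in b [-0.03744462  0.05956823]
upper a,b,c [ 0.00222632 -0.0241702   0.11611501]
```

View pics/c17.png

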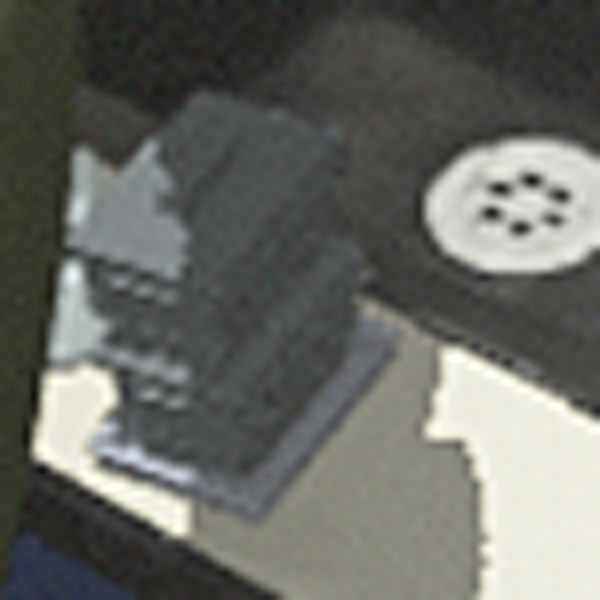

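The two frames disagree (−12 mm, then +9 mm), so the pile is rocking. I'll let it settle and re-measure.

Emit:
drive_tool(
  targets=[0,0,0,0,0,0,35,0,0,0,0,0,0,35,0,0,0,0,0,0,35,0,0,0,0,0,0,35,0,0,0,0,0,0,35],
)

```text
t: 43.1
tcp_pos: [0.4506, 0.2876, 0.2584]
orientation: [0.0, -0.089, 0.996, 0.0]
ft_force: [0.4, -0.1, -0.1]
opening: 0.0308
gripper_force: 0.0
```

Emit:
drive_tool(
  targets=[0,0,0,0,0,0,35,0,0,0,0,0,0,35,0,0,0,0,0,0,35,0,0,0,0,0,0,35,0,0,0,0,0,0,35],
)

```text
t: 43.52
tcp_pos: [0.4506, 0.2875, 0.2584]
orientation: [0.0, -0.089, 0.996, 0.0]
ft_force: [-0.1, 0.4, 0.2]
opening: 0.0306
gripper_force: 0.0
```

```bash
cat >> h.py <<'E'
def prof(zp,o=(.4518,.288),th=10.2):
    c=cam('wrist');W=world(c);e=np.array([np.cos(np.radians(th)),np.sin(np.radians(th))]);n=np.array([-e[1],e[0]])
    D=W[...,:2]-np.array(o);a=D@e;b=D@n;sel=(abs(a)<.06)&(abs(b)<.06)
    for q in zp:
        for l,z0,z1 in (('plate',q-.007,q+.006),('rib',q+.008,q+.018)):
            m=sel&(W[...,2]>z0)&(W[...,2]<z1)
            if m.sum()>30: print(l,q,m.sum(),'a',np.percentile(a[m],[1,99]).round(4),'b',np.percentile(b[m],[1,99]).round(4),'z',W[m][:,2].mean().round(4),np.polyfit(b[m],W[m][:,2],1)[0].round(4))
    return c
E
python3 - <<'E'
from h import *
prof([.012,.059,.114]);prof([.114]);print(arm.observe()['t'])
E
```

```text
plate 0.012 448 a [-0.052  -0.0412] b [-0.0358  0.0378] z 0.0127 0.0015
plate 0.059 189 a [-0.0465 -0.0427] b [-0.0309  0.0306] z 0.0583 0.0032
plate 0.114 6728 a [-0.0467  0.0442] b [-0.0315  0.0302] z 0.1136 0.0015
rib 0.114 634 a [-0.0206  0.0181] b [-0.0062  0.0049] z 0.1255 0.0163
plate 0.114 6741 a [-0.0467  0.0443] b [-0.0314  0.0302] z 0.1136 0.0009
rib 0.114 634 a [-0.0205  0.0181] b [-0.0062  0.0049] z 0.1255 0.0129
43.6167
```

It settled back nested and centred within 1 mm; that was the knock. Now tub C.

Emit:
drive_tool(
  targets=[0,0,0,0,0,0.0242,35,0,0,0,0,0,0.0242,35,0,-0.35,0,0,0,0,35,0,-0.4,0,0,0,0,35,0,-0.4,0,0,0,0,35],
)

```text
t: 44.03
tcp_pos: [0.4534, 0.1722, 0.2583]
orientation: [0.0, -0.014, 1.0, 0.0]
ft_force: [1.0, -0.3, -0.7]
opening: 0.0308
gripper_force: 0.0
```

Emit:
drive_tool(
  targets=[0.01,-0.4,0,0,0,0,35,0.01,-0.4,0,0,0,0,35,0.01,-0.4,0,0,0,0,35,0.01,-0.4,0,0,0,0,35,0.01,-0.4,0,0,0,0,35],
)

```text
t: 44.45
tcp_pos: [0.4536, -0.0293, 0.2585]
orientation: [0.0, -0.013, 1.0, 0.0]
ft_force: [-0.2, 0.1, -0.3]
opening: 0.0308
gripper_force: 0.0
```

Emit:
drive_tool(
  targets=[0.01,-0.4,0,0,0,0,35,0.01,-0.4,0,0,0,0,35,0.01,-0.4,0,0,0,0,35,0,-0.4,0,0,0,0,35,0,-0.4,0,0,0,0,35],
)

```text
t: 44.87
tcp_pos: [0.4557, -0.2296, 0.2585]
orientation: [0.0, -0.013, 1.0, -0.0]
ft_force: [0.3, -0.5, -0.2]
opening: 0.0309
gripper_force: 0.0
```

Emit:
drive_tool(
  targets=[0,-0.4,0,0,0,0,35,0,-0.4,0,0,0,0,35,0,-0.4,0,0,0,0,35,0,-0.17,0.2,0,0,0,35,0,0,0.3,0,0,0,35],
)

```text
t: 45.28
tcp_pos: [0.4602, -0.3721, 0.2096]
orientation: [0.003, -0.009, 1.0, -0.004]
ft_force: [0.5, -1.1, -0.1]
opening: 0.0308
gripper_force: 0.0
```

Emit:
drive_tool(
  targets=[0,0,0,0,0,0,35,0,0,0,0,0,0,35,0,0,0,0,0,0,35,0,0,0,0,0,0,35],
)

```text
t: 45.62
tcp_pos: [0.4611, -0.3637, 0.2101]
orientation: [0.001, -0.014, 1.0, -0.0]
ft_force: [0.1, 0.2, 0.4]
opening: 0.0306
gripper_force: 0.0
```

```bash
python3 -c "
from h import *
stack(.055,(-.5,-.3))"
```

```text
tray
plate
px [242, 166, 73, 101] 6364 c [ 460.2 -404.3] sz [92.8 63. ] a 1.7 z 0.0546
px [250, 412, 28, 14] 200 c [ 680.1 -419.6] sz [32.1 14.8] a 61.6 z 0.0546
px [279, 412, 32, 14] 230 c [ 682. -388.] sz [34.6  8.8] a 73.0 z 0.0544
rib
px [270, 198, 16, 45] 625 c [ 459.8 -404.7] sz [39.5 12.1] a 1.4 z 0.0663
[ 0.46099635 -0.36390548  0.21008014] -0.013948133909170813 [-0.17096913  0.67670919 -0.01170534] 1.8481585876193662
```

Emit:
drive_tool(
  targets=[0.01,-0.2,0,0,0,0,35,0.01,-0.206,0.15,0,0,0,35,0,0,0.4,0,0,0,35,0,0,0.4,0,0,0,35,0,0,0.4,0,0,0,35],
)

```text
t: 46.08
tcp_pos: [0.46, -0.406, 0.0738]
orientation: [0.002, -0.013, 1.0, -0.001]
ft_force: [-0.1, 0.3, 0.4]
opening: 0.0309
gripper_force: 0.0
```

Emit:
drive_tool(
  targets=[0,0,0.15,0,0,0,35,0,0,0.07,0,0,0,35,0,0,0.03,0,0,0,35,0,0,0,0,0,0,35,0,0,0,0,0,0,35],
)

```text
t: 46.5
tcp_pos: [0.4604, -0.4057, 0.0503]
orientation: [0.002, -0.013, 1.0, -0.001]
ft_force: [0.4, 0.1, 0.3]
opening: 0.0309
gripper_force: 0.0
```

Emit:
drive_tool(
  targets=[0,0,0,0,0,0,5,0,0,0,0,0,0,5,0,0,0,0,0,0,5,0,0,0,0,0,0,5,0,0,0,0,0,0,5],
)

```text
t: 46.92
tcp_pos: [0.4593, -0.4054, 0.0491]
orientation: [0.001, -0.013, 1.0, -0.0]
ft_force: [-0.9, 0.3, 4.9]
opening: 0.0116
gripper_force: 45.0
```

Emit:
drive_tool(
  targets=[0,0,-0.1,0,0,0,5,0,0,-0.25,0,0,0,5,0,0,-0.35,0,0,0,5,0,0,-0.35,0,0,0,5,0,0,-0.35,0,0,0,5],
)

```text
t: 47.33
tcp_pos: [0.4579, -0.4046, 0.1896]
orientation: [-0.001, -0.013, 1.0, 0.001]
ft_force: [0.1, -0.7, -2.9]
opening: 0.0119
gripper_force: 45.0
```

Emit:
drive_tool(
  targets=[0,0,-0.35,0,0,0,5,0,0,-0.25,0,0,-0.0242,5,0,0,0,0,0,-0.0242,5,-0.06,0.2,0,0,0,0,5,-0.06,0.36,0,0,0,0,5],
)

```text
t: 47.75
tcp_pos: [0.4596, -0.352, 0.2485]
orientation: [0.0, -0.085, 0.996, -0.002]
ft_force: [1.1, 0.7, -2.1]
opening: 0.0114
gripper_force: 45.0
```

Emit:
drive_tool(
  targets=[-0.06,0.36,0,0,0,0,5,-0.06,0.36,0,0,0,0,5,-0.06,0.36,0,0,0,0,5,-0.06,0.36,0,0,0,0,5,-0.06,0.36,0,0,0,0,5],
)

```text
t: 48.17
tcp_pos: [0.4572, -0.1638, 0.2485]
orientation: [-0.0, -0.089, 0.996, 0.0]
ft_force: [0.6, 0.8, -1.4]
opening: 0.0113
gripper_force: 45.0
```

Emit:
drive_tool(
  targets=[-0.06,0.36,0,0,0,0,5,-0.06,0.36,0,0,0,0,5,-0.06,0.36,0,0,0,0,5,-0.06,0.36,0,0,0,0,5,-0.06,0.36,0,0,0,0,5],
)

```text
t: 48.58
tcp_pos: [0.455, 0.0186, 0.2486]
orientation: [-0.0, -0.089, 0.996, -0.0]
ft_force: [0.9, -0.3, -1.9]
opening: 0.0115
gripper_force: 45.0
```

Emit:
drive_tool(
  targets=[-0.06,0.36,0,0,0,0,5,-0.06,0.36,0,0,0,0,5,-0.06,0.36,0,0,0,0,5,-0.06,0.36,0,0,0,0,5,-0.06,0.36,0,0,0,0,5],
)

```text
t: 49.0
tcp_pos: [0.4526, 0.2009, 0.2485]
orientation: [-0.0, -0.089, 0.996, -0.0]
ft_force: [0.7, 0.4, -2.3]
opening: 0.0115
gripper_force: 45.0
```

Emit:
drive_tool(
  targets=[-0.06,0.3,0,0,0,0,5,-0.06,0.15,0,0,0,0,5,0,0,0,0,0,0,5,0,0,0,0,0,0,5,0,0,0,0,0,0,5],
)

```text
t: 49.42
tcp_pos: [0.4569, 0.2442, 0.2481]
orientation: [-0.001, -0.088, 0.996, -0.001]
ft_force: [-1.0, -1.0, -1.5]
opening: 0.0115
gripper_force: 45.0
```

Emit:
drive_tool(
  targets=[0,0,0,0,0,0,5,0,0,0,0,0,0,5],
)

```text
t: 49.58
tcp_pos: [0.4573, 0.2443, 0.2483]
orientation: [-0.0, -0.088, 0.996, -0.001]
ft_force: [-0.3, -0.5, -2.4]
opening: 0.0111
gripper_force: 45.0
```

```bash
python3 - <<'E'
from h import *
prof([.012,.059,.114]);o=arm.observe();print(o['tcp_pos'],o['orientation'],o['ft_force'])
E
```

```text
plate 0.012 549 a [-0.0515 -0.0146] b [-0.0363  0.0373] z 0.0127 -0.0071
plate 0.059 206 a [-0.0465 -0.04  ] b [-0.0314  0.0301] z 0.0584 0.0019
plate 0.114 3377 a [-0.0469  0.0432] b [-0.0312  0.03  ] z 0.1136 0.0044
[0.45739649 0.24457734 0.2483663 ] [-1.24044064e-04 -8.80644699e-02  9.96114685e-01 -4.09988959e-04] [ 0.08081892  0.47982612 -1.45667363]
```

Emit:
drive_tool(
  targets=[0,0.22,0,0,0,0,5,-0.006,0.21,0,0,0,0,5,0,0,0.25,0,0,0,5,0,0,0.25,0,0,0,5,0,0,0.08,0,0,0,5],
)

```text
t: 50.05
tcp_pos: [0.4489, 0.2866, 0.1878]
orientation: [-0.002, -0.089, 0.996, -0.002]
ft_force: [0.4, -1.5, -2.5]
opening: 0.0113
gripper_force: 45.0
```

Emit:
drive_tool(
  targets=[0,0,0,0,0,0,5,0,0,0,0,0,0,5,0,0,0,0,0,0,5,0,0,0,0,0,0,5,0,0,0,0,0,0,5],
)

```text
t: 50.47
tcp_pos: [0.4509, 0.2887, 0.1914]
orientation: [0.001, -0.089, 0.996, 0.001]
ft_force: [-0.2, 0.9, -2.5]
opening: 0.0113
gripper_force: 45.0
```

```bash
python3 - <<'E'
from h import *
prof([.059,.114,.20]);o=arm.observe();print(o['tcp_pos'],o['orientation'],o['ft_force'])
E
```

```text
plate 0.059 407 a [-0.0465 -0.0414] b [-0.0305  0.0308] z 0.0585 0.0028
plate 0.114 1693 a [-0.047 -0.035] b [-0.0311  0.0299] z 0.1135 -0.0016
plate 0.2 12260 a [-0.0465 -0.001 ] b [-0.03    0.0306] z 0.1971 0.0009
rib 0.2 2719 a [-0.0195  0.0156] b [-0.0187  0.0193] z 0.2104 -0.0048
[0.45074712 0.28862357 0.19125693] [ 7.64696444e-04 -8.88229392e-02  9.96047029e-01  4.66353615e-04] [-0.10488617 -0.64642098 -2.08793953]
```

The held tub is within 1 mm of the pile. Lowering.

Emit:
drive_tool(
  targets=[0,-0.01,0.08,0,0,0,5,0,0,0.1,0,0,0,5,0,0,0.05,0,0,0,5,0,0,0,0,0,0,5,0,0,0,0,0,0,5],
)

```text
t: 50.93
tcp_pos: [0.45, 0.2872, 0.1666]
orientation: [-0.001, -0.089, 0.996, -0.0]
ft_force: [-0.4, -0.6, -1.9]
opening: 0.0113
gripper_force: 45.0
```

Emit:
drive_tool(
  targets=[0,0,0.03,0,0,0,5,0,0,0,0,0,0,5,0,0,0.01,0,0,0,5,0,0,0,0,0,0,5,0,0,0,0,0,0,5],
)

```text
t: 51.35
tcp_pos: [0.4506, 0.2876, 0.1636]
orientation: [0.0, -0.089, 0.996, 0.0]
ft_force: [0.3, -0.5, -1.1]
opening: 0.0114
gripper_force: 45.0
```

Emit:
drive_tool(
  targets=[0,0,0.01,0,0,0,5,0,0,0,0,0,0,5,0,0,0,0,0,0,5],
)

```text
t: 51.6
tcp_pos: [0.4507, 0.2877, 0.1631]
orientation: [0.001, -0.089, 0.996, 0.0]
ft_force: [0.1, -1.0, 6.2]
opening: 0.0114
gripper_force: 45.0
```

Contact at exactly 0.1631. Release, rise and verify.

Emit:
drive_tool(
  targets=[0,0,0,0,0,0,35,0,0,0,0,0,0,35,0,0,0,0,0,0,35,0,0,0,0,0,0,35,0,0,-0.05,0,0,0,35],
)

```text
t: 52.02
tcp_pos: [0.4499, 0.2871, 0.1668]
orientation: [-0.001, -0.089, 0.996, -0.0]
ft_force: [0.5, 0.3, 0.5]
opening: 0.0305
gripper_force: 0.0
```

Emit:
drive_tool(
  targets=[0,0,-0.15,0,0,0,35,0,0,-0.3,0,0,0,35,0,0,-0.4,0,0,0,35,0,0,-0.3,0,0,0,35,0,0,0,0,0,0,35],
)

```text
t: 52.43
tcp_pos: [0.4527, 0.2899, 0.2882]
orientation: [0.005, -0.089, 0.996, 0.003]
ft_force: [0.5, 1.2, 0.3]
opening: 0.0307
gripper_force: 0.0
```

Emit:
drive_tool(
  targets=[0,0,0,0,0,0,35,0,0,0,0,0,0,35,0,0,0,0,0,0,35,0,0,0,0,0,0,35,0,0,0,0,0,0,35],
)

```text
t: 52.85
tcp_pos: [0.4499, 0.287, 0.2812]
orientation: [-0.001, -0.089, 0.996, -0.001]
ft_force: [0.6, 0.3, 0.3]
opening: 0.0308
gripper_force: 0.0
```

```bash
python3 - <<'E'
from h import *
prof([.012,.059,.114,.169]);prof([.169])
c=cam('wrist');W=world(c);print('cap');blobs(np.where((W[...,1:2]>.33)&(W[...,1:2]<.45),W,np.nan),.09,.112)
o=arm.observe();print(o['tcp_pos'],o['t'])
T=world(cam('top'));print('timer/tape');blobs(np.where((T[...,0:1]<.5),T,np.nan),.009,.03,60)
print('beaker');blobs(np.where((T[...,1:2]>.45),T,np.nan),.06,.09,60)
E
```

```text
plate 0.012 380 a [-0.0521 -0.0406] b [-0.0361  0.037 ] z 0.0127 0.0083
plate 0.059 168 a [-0.0463 -0.043 ] b [-0.0303  0.0309] z 0.0584 0.001
plate 0.114 337 a [-0.0471 -0.0422] b [-0.0306  0.0299] z 0.1135 0.0044
plate 0.169 8174 a [-0.0463  0.0445] b [-0.0313  0.03  ] z 0.1686 0.0002
rib 0.169 802 a [-0.0201  0.019 ] b [-0.0062  0.0053] z 0.1804 -0.0415
plate 0.169 8209 a [-0.0466  0.0448] b [-0.0314  0.0301] z 0.1686 -0.0006
rib 0.169 767 a [-0.0202  0.0185] b [-0.0061  0.0053] z 0.1804 -0.0119
cap
px [400, 209, 35, 34] 902 c [444.6 380.1] sz [30.9 30.9] a -81.2 z 0.1031
[0.45020839 0.2873345  0.28183752] 53.0
timer/tape
px [475, 227, 57, 11] 176 c [ 487.  -668.1] sz [200.   19.8] a 79.9 z 0.0195
px [465, 238, 21, 20] 230 c [ 431.7 -563.1] sz [69.2 67.6] a -61.4 z 0.0167
px [302, 246, 19, 21] 195 c [417.4  16.3] sz [58.5 52.4] a 43.0 z 0.0145
px [119, 252, 20, 19] 114 c [409.9 641.9] sz [66.4 47.9] a -43.2 z 0.0126
px [329, 348, 22, 55] 424 c [ 12.1 -73.6] sz [175.9  61. ] a 2.7 z 0.0129
px [288, 386, 11, 28] 144 c [-60.6  85. ] sz [85.5 32.9] a -0.7 z 0.0127
beaker
px [112, 57, 74, 7] 326 c [1138.3  581.8] sz [262.2  13. ] a -89.9 z 0.075
px [0, 59, 92, 10] 418 c [1137.5  955.2] sz [334.4  16.6] a -88.6 z 0.0747
px [69, 79, 18, 17] 125 c [1031.9  826.3] sz [60.7 38.4] a -41.9 z 0.0777
px [42, 108, 16, 16] 91 c [925.9 917.3] sz [60.1 30.8] a -36.2 z 0.0761
px [102, 121, 34, 32] 202 c [864.2 693. ] sz [151.8  54.6] a -44.7 z 0.0745
px [17, 165, 18, 18] 121 c [715.7 984.8] sz [65.1 33.1] a -36.5 z 0.0754
px [6, 186, 17, 17] 107 c [ 646. 1022.] sz [56.3 37.2] a -29.5 z 0.0732
px [103, 224, 15, 18] 79 c [500.8 684.7] sz [65.5 31.3] a -23.4 z 0.0746
```

The three closed tubs are nested, level and still, with plates at 58.4, 113.5 and 168.6 mm. The bottle is upright. Handing in.

```bash
python3 -c "
from bench import workorder
print(workorder.job_done())"
```

```text
the job is handed in; nothing more can be done
None
```

The job is handed in: the bottle stands upright on the worktop left of the tray, and all three tubs are lidded and stacked in one nested pile in the tray. No verdict was returned. The pile rocked briefly after the second tub was placed, then settled nested and level. The timer and tape were still in place; the final check did not pick up the beaker, but the arm never worked near it.

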